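Hang the ring hanger in the cleaning bath and put the lid on

TASK

Load the small bench-top cleaning bath: hang the wire ring hanger astride the cross bar inside the open tank, between the two collars on the bar, and let go of it. Then put the lid squarely on the tank so that its lip drops inside the rim and it lies flush all round. Leave the other things on the bench as they are.

Things in the scene. Friction and masses are not known exactly. Their poses are not given: they have to be found in the camera images.
- bath: Open-topped steel tank, fixed, its place varies: 150 mm along its x, 130 along y, 130 high, walls 4 (mouth 142 x 122), inner floor at 16 mm. Origin: centre of its underside on the bench, z up; control panel on the -x face. A round bar 10 mm thick crosses it along y at x = 0, its centre 90 mm up. Two collars (18 mm diameter, 6 wide) are fixed on the bar, inner faces at y = +32 and -32 mm.
- bath_bar (a point): Top of the bar midway between the collars, 95 mm above the tank's underside, 35 mm below the rim; axes as the tank.
- bath_rim (a point): Centre of the tank's mouth at the height of the rim, 130 mm above the tank's underside; axes as the tank.
- hanger: Ring hanger: loose steel wire A-frame, about 0.12 kg, on its feet on the bench. Origin: centre under the feet, z up; symmetric under a half turn. Two splayed legs under a ridge roof along y (44 mm long); gap between them along x 22 mm at the top, 43 at the feet. Feet 53 mm along x overall. Grip block on the ridge: 14 mm along x, 34 along y, 66 to 88 mm above the feet; grasp across the 14.
- hanger_saddle (a point): Underside of the ridge in its middle, where it sits on a bar running along the hanger's y: 62 mm above the feet, axes as the hanger. Fingertips that hold the grip block may reach down to 68 mm above the feet before they meet the roof. Pegs with rings, fixed to it, reach 34 mm out along x at mid height.
- lid: Loose steel lid, about 0.28 kg, on the bench on its lip, right way up. Origin: centre of the lip's underside, z up; symmetric under a half turn. Lip 136 x 116 mm, 6 deep (3 mm clearance all round in the mouth); plate 150 mm along x, 130 along y, 6 to 12 mm up. Black bar handle along y in the middle: 70 mm long, 16 wide, 28 to 44 mm up. Seated: its x along the tank's x, either way round.
- lid_seat (a point): Centre of the underside of the lid's plate, 6 mm above the lid's origin; meets point bath_rim when the lid is seated; axes as the lid.
- pumice: Bystander: grey pumice block 42 x 60 x 27 mm, loose. Origin: centre of its underside.
- dish: Bystander: shallow round dish with ring blanks, 61 mm across, 14 mm high, loose. Origin: centre of its underside.
- pliers: Bystander: flat-nose pliers, 47 x 139 x 11 mm, lying loose. Origin: centre of its underside.
- brush: Bystander: wooden bristle brush, 17 x 162 x 19 mm, lying loose. Origin: centre of its underside.
Things that resemble listed ones, but are neither listed nor needed, are in the scene too. Leave any red look-alike of the hanger alone.

How it is judged (in metres and radians):
On the way, in this order (a step that is already met when the one before it is completed fails the run):
1. the hanger hangs astride the bar between the collars, let go (x of hanger_saddle in the frame of bath_bar between -0.01 and 0.01 m and y of hanger_saddle in the frame of bath_bar between -0.011 and 0.011 m and z of hanger_saddle in the frame of bath_bar between -0.007 and 0.007 m and angle between hanger's own z axis and vertical below 0.4 rad and angle between the y axis of hanger and the y axis of bath, either way round below 0.25 rad and contact force between the fingers and hanger below 0.05 N and linear speed of hanger below 0.05 m/s), for 0.2 s.
2. the lid lies flush on the tank (z of lid_seat in the frame of bath_rim between -0.003 and 0.003 m and horizontal distance between lid_seat and bath_rim below 0.006 m and angle between lid's own z axis and vertical below 0.04 rad and angle between the x axis of lid and the x axis of bath, either way round below 0.08 rad), for 0.2 s.
At the end, for the whole second after the job is handed in: Hanger at rest astride the bar: ridge within 10 mm across, 11 mm along, 7 mm in height of the bar's mid top; tilt under 0.4, turn under 0.25 rad. Lid at rest on the rim: within 6 mm sideways, 3 mm in height, 0.08 rad turn, 0.04 rad tilt. Bystanders moved under 30 mm (all of step 2 and x of hanger_saddle in the frame of bath_bar between -0.01 and 0.01 m and y of hanger_saddle in the frame of bath_bar between -0.011 and 0.011 m and z of hanger_saddle in the frame of bath_bar between -0.007 and 0.007 m and angle between hanger's own z axis and vertical below 0.4 rad and angle between the y axis of hanger and the y axis of bath, either way round below 0.25 rad and linear speed of hanger below 0.03 m/s and linear speed of lid below 0.02 m/s); the robot touches nothing.
It fails at once if a bystander (pumice block, dish, pliers, brush) is moved by more than 30 mm (distance of any of pumice, dish, pliers, brush from where it was at the start of the episode above 0.03 m).
It also fails if it takes over 59 s, if anything falls off the work surface, if the arm or the gripper's body presses on something with over 40 N, if the wrist force passes 120 N, or if a joint passes its speed limit or range.

ROBOT

A 6-joint arm with a two-finger parallel gripper is mounted at the origin on a cart in front of the work surface, level with it; the furniture and walls round the work are solid. World frame = base frame: x ahead of the robot, y to its left, z up, the work surface at z = 0. Lengths are in m, angles in degrees, forces in N, time in s.
With the tool pointing down it reaches from about 0.4 to 0.825 m from the base axis. Payload 7 kg.
Tool frame: the origin (TCP) lies midway between the tips of the shut fingers; the grasp point (between the pads) lies 19 mm behind it (r.hold_point_z is the distance from the TCP to the grasp point, in m); x points along the fingers, y is the direction in which the jaws open and shut, and the axes are right-handed (so a half turn about x gives the same grasp; the last joint's range is limited). The gripper opens to 88 mm and grips with 3 to 60 N. Pads are 19 mm wide; open, the fingers measure 130 mm over their backs; the gripper's body (78 mm by 193 mm) begins 47 mm behind the grasp point.
Start: joints at [-56.259, 20.546, 0.682, 0, -70.136, -16.507], TCP at [0.2, -0.645, 0.227] pointing down, gripper open.
Joint ranges: [-176.03, 176.03], [-82.01, 121.73], [-58.28, 71.71], [-173.87, 95.51], [-174.79, -0.11], [-173.66, 173.66]. Speed limits (degrees/s): [136.94, 136.94, 172.46, 180, 180, 180].

INTERFACE

Orientations are given as [roll, pitch, yaw] about the fixed x, y, z axes, in that order (R = Rz(yaw) Ry(pitch) Rx(roll)).
In Python, from plant import r, viewer, order gives the robot as it stands. The module is installed in compiled form; this text tells all that it offers.
- The arm moves only by the shell command python3 -m creep 'ROWS' [FORCE]. ROWS is JSON, a list of rows, each an object of numbers: "ax", "ay", "az": the turn, a rotation vector about the tool's x, y, z in degrees; "tx", "ty", "tz": the shift along the tool's x, y, z in m; "fingers": the finger opening in m, from 0 to 0.0876. A call has 1 to 5 rows; each row is the pose to reach, as a shift and turn from the pose commanded when the call began, along the tool's axes at that moment; what a row does not reach only later rows make up. A row lasts 1/10 s, in which the tool goes at most 50 mm and 8.59 degrees, less where a joint would pass 70% of its speed; a pose out of reach is approached as far as the arm can. A call with a gripper value outside its range is refused whole. The fingers move at their own pace and stop on an object; FORCE is the grip in N (left out, the last holds). Time passes only in rows, so rows that repeat a pose let the fingers close. It gives the time, the measured TCP pose, the force and the opening at its end, in the units of the state.
- r.get_state(): the state, without advancing time (a new reading comes with each control period).
- viewer.capture(name): name is "scene" or "top" or "wrist"; returns a dict with "pixels" (480x640x3 uint8, blue, green, red), "depth" (480x640 float32, m along the optical axis (not along the pixel's ray), 0 where there is no reading), "fx", "fy", "cx", "cy" (pixels), "rvec" (rotation vector, rad) and "tvec" (3), from world to camera coordinates, as OpenCV has them; the wrist camera has in their place "T_tool_cam" (4x4, takes a point from camera to tool coordinates, whose origin is the TCP and whose axes are the tool frame's). Camera axes: x right, y down, z forward; pixel columns grow to the right and rows downward; lengths in m; the calibration is good to about 2 mm. A picture is of the moment at which its call begins: read the wrist's pose just before it.
- order.close_job(): hands the job in, once; it reports no verdict.
The state is a dict: "time_s": time; "joints": joint angles; "qd": joint speeds; "joint_torque": joint torques, N m; "tcp_pos": TCP position; "eef_rot": TCP orientation; "contact_force": force on the tool from outside, world axes, zero at the start; "moment": the same for the moment, N m; "gripper_width": finger opening in m.
Only numpy, scipy, OpenCV 4.12 (cv2) and the standard library are available. Lean on these libraries where they do the work, as an engineer would, in place of code of your own. Each camera call takes 0.05 s, during which the arm holds its last target.

## Working session

There is one attempt and no reset: what is moved stays moved. The work goes in short steps, Python scripts to look and compute and a shell command to move; the robot and the scene stay as the last step left them, time stands still between calls to the robot, and variables do not carry over. Pictures are saved under pics/ and viewed, and the job is handed in when it is done.

```bash
mkdir -p pics; ls; python3 - <<'E'
from plant import r,viewer
import cv2,numpy as np,pickle
s=r.get_state();print(s, r.hold_point_z)
for n in("scene","top","wrist"):
    d=viewer.capture(n);cv2.imwrite(f"pics/{n}0.png",d["pixels"]);pickle.dump(d,open(f"pics/{n}0.pkl","wb"))
    print(n,{k:d[k] for k in d if k not in("pixels","depth")})
E
```

```text
pics
{'time_s': 0.0, 'joints': array([-5.62588700e+01,  2.05913715e+01,  6.33787490e-01, -1.94981242e-02,
       -7.01364021e+01, -1.65075303e+01]), 'qd': array([-0.02410728,  0.01550967,  0.04286261, -0.06087694,  0.03776471,
       -0.0468738 ]), 'joint_torque': array([ 7.56708178e-04, -5.82724249e+01,  2.93054527e+01,  6.99665576e+00,
        7.05490995e-03, -1.89223783e-04]), 'tcp_pos': array([ 0.199812  , -0.64423306,  0.22562547]), 'eef_rot': array([ 95.47350748,  89.90424262, 112.70046703]), 'contact_force': array([-0.604901  , -0.23019393,  0.64714113]), 'moment': array([-0.0139436 ,  0.01578642,  0.00691008]), 'gripper_width': 0.08751386230013014} 0.0188
scene {'fx': 604.7862493780156, 'fy': 604.7862493780156, 'cx': 323.96059065609603, 'cy': 225.61211581085104, 'rvec': array([ 1.13935117, -1.99879091,  1.26480491]), 'tvec': array([0.19971817, 0.33632144, 0.82855538])}
top {'fx': 497.1450598823541, 'fy': 497.1450598823541, 'cx': 326.8289566331514, 'cy': 245.09208446200296, 'rvec': array([ 2.16385634, -2.14314206,  0.10271456]), 'tvec': array([-0.11867492,  0.55936075,  0.97127282])}
wrist {'fx': 428.18393663683315, 'fy': 428.18393663683315, 'cx': 317.9202897785555, 'cy': 238.13740252604916, 'T_tool_cam': array([[ 1.09593006e-03, -2.99832770e-01,  9.53991147e-01,
        -1.57700395e-01],
       [ 9.99998995e-01,  1.18658942e-03, -7.75846366e-04,
         2.95843295e-04],
       [-8.99371641e-04,  9.53991039e-01,  2.99833770e-01,
        -8.24357247e-02],
       [ 0.00000000e+00,  0.00000000e+00,  0.00000000e+00,
         1.00000000e+00]])}
```

View pics/scene0.png

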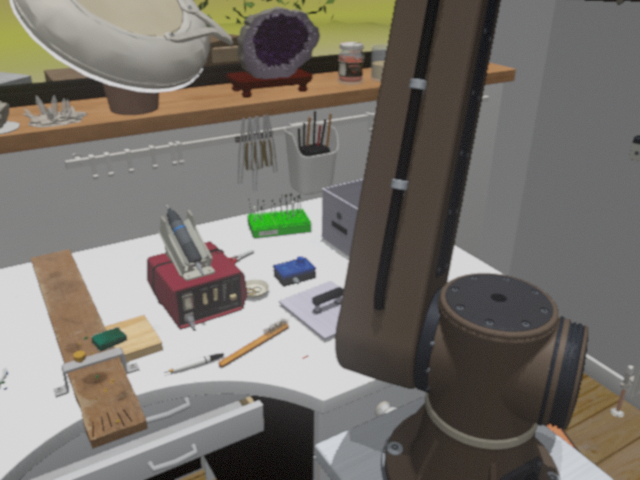

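View pics/top0.png

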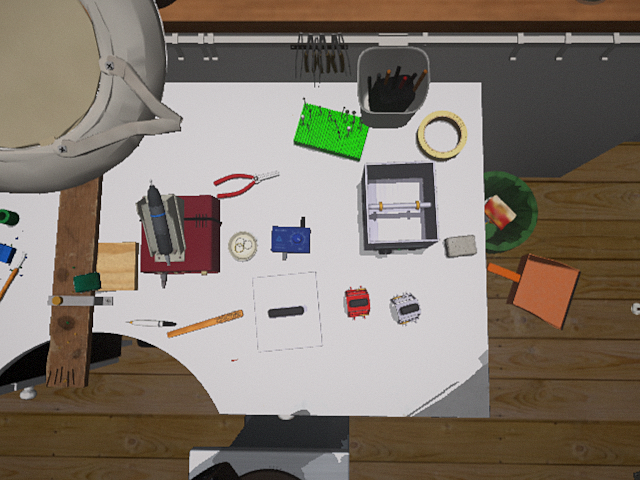

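The top view shows the tank at (400,205) with its bar running across at v≈205. The lid is at (288,311), a silver hanger at (406,307) and a red look-alike at (357,303). I'll enlarge both hangers to tell them apart and set up the deprojection.

```bash
cat > h.py <<'E'
import cv2,numpy as np,pickle
from scipy.spatial.transform import Rotation as R
def cam(d):
    Rm=cv2.Rodrigues(np.array(d["rvec"]))[0]; return Rm,np.array(d["tvec"])
def world(d,u,v,z=None,T=None):
    """pixel->world, by depth or on plane z"""
    ray=np.array([(u-d["cx"])/d["fx"],(v-d["cy"])/d["fy"],1])
    if "rvec" in d:
        Rm,t=cam(d); o=-Rm.T@t; dr=Rm.T@ray
    else: o=T[:3,3]; dr=T[:3,:3]@ray
    k=d["depth"][int(round(v)),int(round(u))] if z is None else (z-o[2])/dr[2]
    return o+k*dr
def wristT(d,s):
    T=np.eye(4);T[:3,:3]=R.from_euler("xyz",s["eef_rot"],degrees=True).as_matrix();T[:3,3]=s["tcp_pos"]
    return T@d["T_tool_cam"]
def crop(d,u0,u1,v0,v1,k,name):
    cv2.imwrite(name,cv2.resize(d["pixels"][v0:v1,u0:u1],None,fx=k,fy=k,interpolation=cv2.INTER_CUBIC))
E
python3 - <<'E'
from h import *
d=pickle.load(open("pics/top0.pkl","rb"))
for n,u,v in(("lid",288,311),("hang",406,307),("red",357,303),("bar",400,205),("bench",320,380),("TCPedge",485,380),("pum",460,245)): print(n,world(d,u,v).round(4))
s=R.from_euler("xyz",[95.4735,89.904,112.7],degrees=True).as_matrix();print(s.round(3))
crop(d,335,435,280,330,8,"pics/c1.png");crop(d,345,485,150,260,5,"pics/c2.png")
crop(d,240,335,260,360,6,"pics/c3.png")
E
```

```text
lid [ 0.4281 -0.0386  0.0422]
hang [ 0.4388 -0.2638  0.0862]
red [ 0.4452 -0.1721  0.0879]
bar [ 0.6312 -0.2529  0.0935]
bench [ 0.2898 -0.1018 -0.0019]
TCPedge [ 0.2941 -0.4335 -0.003 ]
pum [ 0.5636 -0.3818  0.0255]
[[-0.001 -0.296  0.955]
 [ 0.002  0.955  0.296]
 [-1.     0.002 -0.   ]]
```

View pics/c1.png

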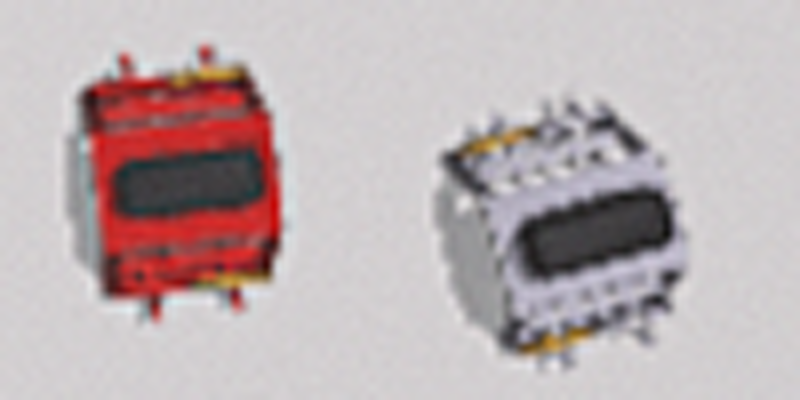

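View pics/c2.png

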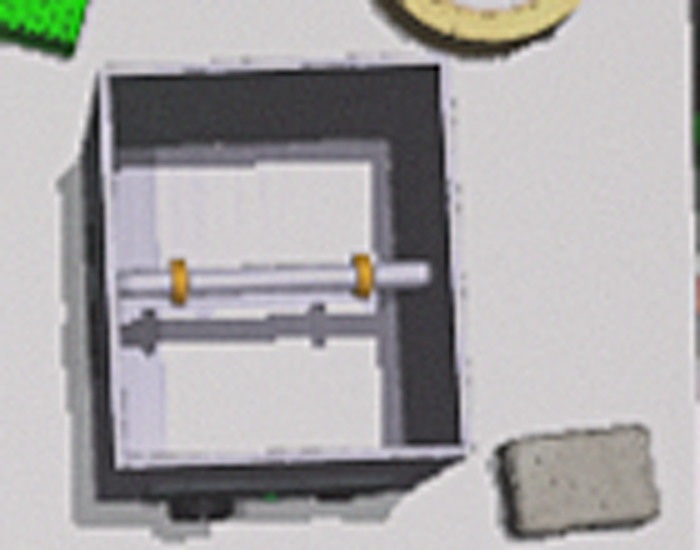

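View pics/c3.png

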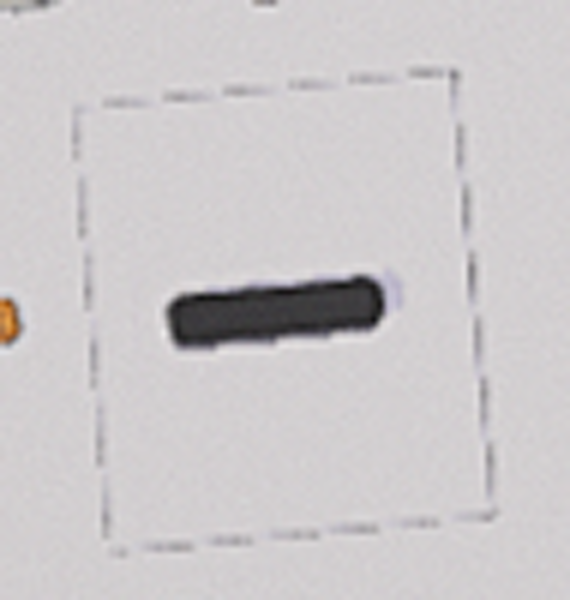

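View pics/wrist0.png

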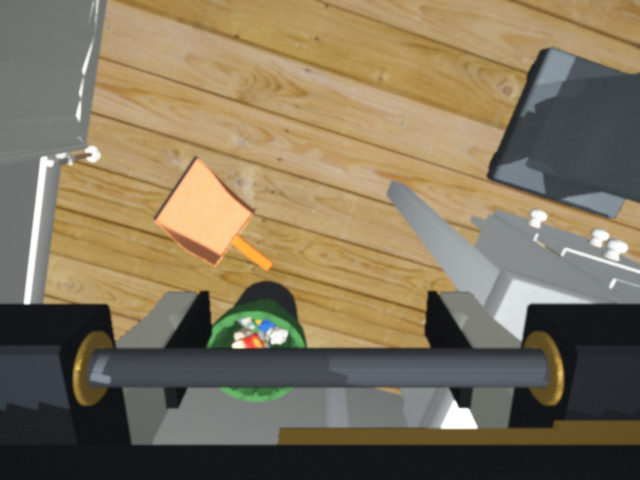

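```bash
cat > m.py <<'E'
from h import *
d=pickle.load(open("pics/top0.pkl","rb"))
def q(pts,k,o,z): return np.array([world(d,x/k+o[0]-.5+.5/k,y/k+o[1]-.5+.5/k,z) for x,y in pts])
def rep(n,P): # TL,TR,BR,BL
    c=P.mean(0); ex=(P[0]+P[1]-P[2]-P[3])/2; ey=(P[0]+P[3]-P[1]-P[2])/2
    print(n,c.round(4),"x len,yaw",np.linalg.norm(ex).round(4),np.degrees(np.arctan2(ex[1],ex[0])).round(2),"y len,yaw",np.linalg.norm(ey).round(4),(np.degrees(np.arctan2(ey[1],ey[0]))-90).round(2))
rep("bath",q([(103,68),(440,65),(463,455),(117,465)],5,(345,150),.13))
rep("lid",q([(75,107),(455,70),(492,515),(108,552)],6,(240,260),.012))
rep("hang",q([(515,225),(662,190),(675,240),(530,280)],8,(335,280),.088))
rep("red",q([(115,165),(260,150),(265,200),(120,217)],8,(335,280),.088))
P=q([(178,282),(363,274)],5,(345,150),.093);print("collars",P.round(4),P.mean(0))
P=q([(168,322),(383,302)],6,(240,260),.044);print("lid handle",P.round(4),P.mean(0))
E
python3 m.py
```

```text
bath [ 0.6298 -0.2495  0.13  ] x len,yaw 0.1464 2.29 y len,yaw 0.1246 1.5
lid [ 0.4273 -0.0329  0.012 ] x len,yaw 0.1496 5.68 y len,yaw 0.1297 6.11
hang [ 0.4356 -0.2691  0.088 ] x len,yaw 0.0125 14.61 y len,yaw 0.0352 14.89
red [ 0.4463 -0.1746  0.088 ] x len,yaw 0.0119 5.83 y len,yaw 0.0342 6.87
collars [[ 0.6291 -0.2153  0.093 ]
 [ 0.6327 -0.2856  0.093 ]] [ 0.63092141 -0.2504461   0.093     ]
lid handle [[ 0.4233  0.0013  0.044 ]
 [ 0.4306 -0.069   0.044 ]] [ 0.42695123 -0.03382538  0.044     ]
```

The hanger I want is the silver one, grip block at (410,309) in the full picture. The red one at (358,303) is the look-alike to leave alone. Next I'll move over the silver hanger while turning the jaws across its block.

```bash
python3 -m creep '[{"ax":-43,"ty":0.144,"tz":0.168},{"ax":-43,"ty":0.144,"tz":0.168},{"ax":-43,"ty":0.144,"tz":0.168},{"ax":-43,"ty":0.144,"tz":0.168},{"ax":-43,"ty":0.144,"tz":0.168}]'
python3 -c "
from plant import r
from h import *
s=r.get_state();print(s['tcp_pos'],s['joints'].round(1));M=R.from_euler('xyz',s['eef_rot'],degrees=True).as_matrix();print(M.round(3),np.degrees(np.arctan2(M[1,1],M[0,1])))
print(M.T@(np.array([.4356,-.269,.227])-s['tcp_pos']))"
```

```text
[ 0.19985669 -0.64436524  0.22584244] [-56.3  20.6   0.6  -0.  -70.1 -16.5]
[[-0.001 -0.296  0.955]
 [ 0.001  0.955  0.296]
 [-1.     0.001 -0.   ]] 107.2292699643673
[-0.00084325  0.28869653  0.33634642]invalid input
```

```bash
python3 -m creep '[{"ax":-43,"ay":0,"az":0,"tx":0,"ty":0.144,"tz":0.168,"fingers":0.0875},{"ax":-43,"ay":0,"az":0,"tx":0,"ty":0.144,"tz":0.168,"fingers":0.0875},{"ax":-43,"ay":0,"az":0,"tx":0,"ty":0.144,"tz":0.168,"fingers":0.0875},{"ax":-43,"ay":0,"az":0,"tx":0,"ty":0.144,"tz":0.168,"fingers":0.0875},{"ax":-43,"ay":0,"az":0,"tx":0,"ty":0.144,"tz":0.168,"fingers":0.0875}]'
cat > st.py <<'E'
import sys
from plant import r
from h import *
s=r.get_state();print("t",round(s['time_s'],2),"tcp",s['tcp_pos'].round(4),"q",s['joints'].round(1),"F",s['contact_force'].round(1),"w",round(s['gripper_width'],4))
M=R.from_euler('xyz',s['eef_rot'],degrees=True).as_matrix();yaw=np.degrees(np.arctan2(M[1,1],M[0,1]))
print("toolx",M[:,0].round(4),"yaw(tool y)",yaw.round(2))
if len(sys.argv)>1:
    a=list(map(float,sys.argv[1:])); print("need t",(M.T@(np.array(a[:3])-s['tcp_pos'])).round(4), "ax",(-((a[3]-yaw+180)%360-180)).round(2) if len(a)>3 else "")
E
python3 st.py .4356 -.269 .227 194.7
```

```text
time_s: 0.65
tcp_pos: [0.3191, -0.4544, 0.2267]
eef_rot: [-32.2, 90.0, 28.5]
contact_force: [0.8, -0.6, 0.2]
gripper_width: 0.0875
t 0.65 tcp [ 0.3191 -0.4544  0.2267] q [-34.7   9.3 -14.6  -0.  -66.1   5.4] F [ 0.8 -0.6  0.2] w 0.0875
toolx [ 6.e-04  3.e-04 -1.e+00] yaw(tool y) 150.67
need t [-1.000e-04 -1.080e-02  2.187e-01] ax -44.03
```

```bash
python3 -m creep '[{"ax":-42,"ay":0,"az":0,"tx":0,"ty":-0.011,"tz":0.219,"fingers":0.0875},{"ax":-42,"ay":0,"az":0,"tx":0,"ty":-0.011,"tz":0.219,"fingers":0.0875},{"ax":-42,"ay":0,"az":0,"tx":0,"ty":-0.011,"tz":0.219,"fingers":0.0875},{"ax":-42,"ay":0,"az":0,"tx":0,"ty":-0.011,"tz":0.219,"fingers":0.0875},{"ax":-42,"ay":0,"az":0,"tx":0,"ty":-0.011,"tz":0.219,"fingers":0.0875}]'
python3 -m creep '[{"ax":-2,"ay":0,"az":0,"tx":0,"ty":0,"tz":0,"fingers":0.05},{"ax":-2,"ay":0,"az":0,"tx":0,"ty":0,"tz":0,"fingers":0.05}]'
python3 st.py .4356 -.269 .227 194.7
python3 - <<'E'
from plant import r,viewer
from h import *
s=r.get_state();d=viewer.capture("wrist");d["s"]=s;pickle.dump(d,open("pics/w1.pkl","wb"));cv2.imwrite("pics/w1.png",d["pixels"])
E
```

```text
time_s: 1.15
tcp_pos: [0.4377, -0.2698, 0.2267]
eef_rot: [-82.2, 90.0, 20.5]
contact_force: [0.6, -0.1, 0.2]
gripper_width: 0.0873
time_s: 1.35
tcp_pos: [0.4364, -0.2719, 0.2264]
eef_rot: [44.6, 90.0, 149.0]
contact_force: [-0.1, -0.6, 0.4]
gripper_width: 0.0767
t 1.35 tcp [ 0.4364 -0.2719  0.2264] q [-10.    5.3 -19.3  -0.  -65.4  24.4] F [-0.1 -0.6  0.4] w 0.0767
toolx [-2.e-04  1.e-04 -1.e+00] yaw(tool y) -165.67
need t [-0.0006  0.0001  0.003 ] ax -0.37
```

View pics/w1.png

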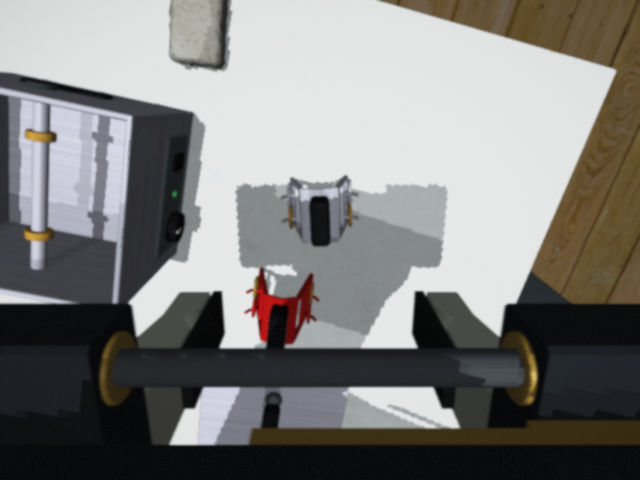

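The wrist view shows the silver hanger at (320,215), the red one at (283,305), and the tank's bar with its collars at left. I'll measure the block from an enlarged crop.

```bash
python3 - <<'E'
from h import *
d=pickle.load(open("pics/w1.pkl","rb"));crop(d,270,370,165,260,6,"pics/c4.png")
E
```

```text
(no output)
```

View pics/c4.png

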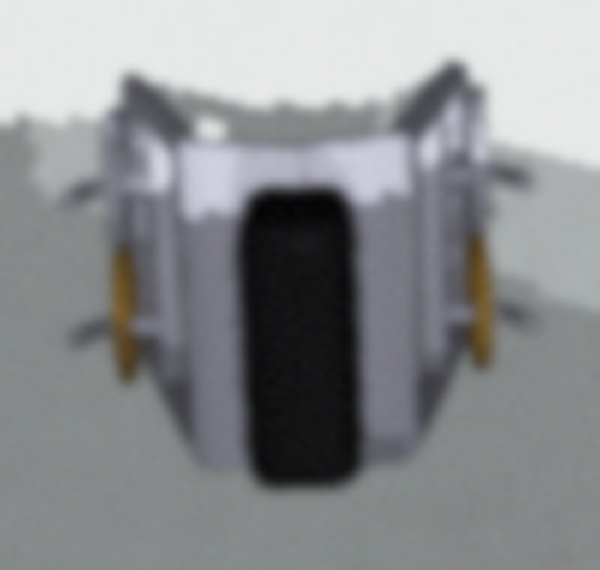

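```bash
python3 - <<'E'
from h import *
d=pickle.load(open("pics/w1.pkl","rb"));T=wristT(d,d["s"])
for v in range(196,250,3): print(v,world(d,320,v,None,T).round(4),end=" ")
print()
for v in(212,242):
  print([world(d,x/6+270,v,.088,T).round(4).tolist() for x in(245,357)])
P=[]
for v in range(200,246):
  for u in range(308,334):
    p=world(d,u,v,None,T)
    if .084<p[2]<.096: P.append(p[:2])
P=np.array(P,np.float32);print(len(P),cv2.minAreaRect(P*1000))
E
```

```text
196 [ 0.4376 -0.287   0.0653] 199 [ 0.4377 -0.2871  0.0766] 202 [ 0.4377 -0.2868  0.0857] 205 [ 0.4372 -0.2851  0.0873] 208 [ 0.4366 -0.2827  0.0862] 211 [ 0.4362 -0.281   0.0879] 214 [ 0.4356 -0.2787  0.087 ] 217 [ 0.4351 -0.2766  0.0875] 220 [ 0.4345 -0.2745  0.0877] 223 [ 0.434  -0.2724  0.0879] 226 [ 0.4335 -0.2705  0.0887] 229 [ 0.4328 -0.268   0.0875] 232 [ 0.4323 -0.2659  0.0879] 235 [ 0.4317 -0.2636  0.0875] 238 [ 0.4312 -0.2617  0.0884] 241 [ 0.4306 -0.2592  0.0874] 244 [ 0.43   -0.2571  0.0878] 247 [ 0.4216 -0.2259 -0.0017] 
[[0.4423, -0.2787, 0.088], [0.4295, -0.282, 0.088]]
[[0.4369, -0.257, 0.088], [0.4237, -0.2603, 0.088]]
839 ((434.384765625, -271.1167907714844), (14.520341873168945, 32.94017791748047), 14.905769348144531)
```

```bash
python3 st.py .4340 -.2712 .071 194.85
```

```text
t 1.4 tcp [ 0.4361 -0.2724  0.2264] q [-10.1   5.3 -19.3  -0.  -65.4  24.3] F [ 0.1  0.5 -0.6] w 0.0729
toolx [-4.e-04  1.e-04 -1.e+00] yaw(tool y) -165.81
need t [0.1554 0.0017 0.0017] ax -0.66
```

```bash
python3 -m creep '[{"ax":-0.7,"ay":0,"az":0,"tx":0.05,"ty":0.0017,"tz":0.0017,"fingers":0.05},{"ax":-0.7,"ay":0,"az":0,"tx":0.09,"ty":0.0017,"tz":0.0017,"fingers":0.05},{"ax":-0.7,"ay":0,"az":0,"tx":0.12,"ty":0.0017,"tz":0.0017,"fingers":0.05},{"ax":-0.7,"ay":0,"az":0,"tx":0.14,"ty":0.0017,"tz":0.0017,"fingers":0.05},{"ax":-0.7,"ay":0,"az":0,"tx":0.14,"ty":0.0017,"tz":0.0017,"fingers":0.05}]' 20
python3 st.py .4340 -.2712 .071 194.85
```

```text
time_s: 1.9
tcp_pos: [0.4315, -0.2716, 0.0838]
eef_rot: [60.3, 89.7, 165.0]
contact_force: [0.6, 0.1, -0.3]
gripper_width: 0.0502
t 1.9 tcp [ 0.4315 -0.2716  0.0838] q [-10.1  13.6 -30.4  -0.  -46.4  24.9] F [ 0.6  0.1 -0.3] w 0.0502
toolx [-0.0056  0.0015 -1.    ] yaw(tool y) -165.27
need t [ 0.0128 -0.0026 -0.0003] ax -0.12
```

```bash
python3 -m creep '[{"ax":0,"ay":0,"az":0,"tx":0.013,"ty":0,"tz":0,"fingers":0.05},{"ax":0,"ay":0,"az":0,"tx":0.013,"ty":0,"tz":0,"fingers":0.05},{"ax":0,"ay":0,"az":0,"tx":0.013,"ty":0,"tz":0,"fingers":0.05}]' 20
python3 st.py .4340 -.2712 .071 194.85
```

```text
time_s: 2.2
tcp_pos: [0.4344, -0.272, 0.0746]
eef_rot: [-130.5, 90.0, -25.6]
contact_force: [0.2, 0.1, 1.1]
gripper_width: 0.0503
t 2.2 tcp [ 0.4344 -0.272   0.0746] q [-10.1  14.3 -31.    0.  -44.7  24.9] F [0.2 0.1 1.1] w 0.0503
toolx [ 8.e-04 -4.e-04 -1.e+00] yaw(tool y) -165.14
need t [0.0036 0.0002 0.0009] ax 0.01
```

```bash
python3 -m creep '[{"ax":0,"ay":0,"az":0,"tx":0.002,"ty":0,"tz":0.001,"fingers":0.05},{"ax":0,"ay":0,"az":0,"tx":0.002,"ty":0,"tz":0.001,"fingers":0.03},{"ax":0,"ay":0,"az":0,"tx":0.002,"ty":0,"tz":0.001,"fingers":0.01},{"ax":0,"ay":0,"az":0,"tx":0.002,"ty":0,"tz":0.001,"fingers":0.005},{"ax":0,"ay":0,"az":0,"tx":0.002,"ty":0,"tz":0.001,"fingers":0.005}]' 25
python3 -m creep '[{"ax":0,"ay":0,"az":0,"tx":0,"ty":0,"tz":0,"fingers":0.005},{"ax":0,"ay":0,"az":0,"tx":0,"ty":0,"tz":0,"fingers":0.005},{"ax":0,"ay":0,"az":0,"tx":0,"ty":0,"tz":0,"fingers":0.005},{"ax":0,"ay":0,"az":0,"tx":0,"ty":0,"tz":0,"fingers":0.005},{"ax":0,"ay":0,"az":0,"tx":0,"ty":0,"tz":0,"fingers":0.005}]' 25
python3 st.py .4340 -.2712 .071 194.85
```

```text
time_s: 2.7
tcp_pos: [0.4339, -0.2706, 0.0717]
eef_rot: [-118.4, 90.0, -13.5]
contact_force: [-0.1, -0.9, -0.6]
gripper_width: 0.0234
time_s: 3.2
tcp_pos: [0.4338, -0.2706, 0.0716]
eef_rot: [-145.7, 90.0, -40.8]
contact_force: [0.6, -0.3, 0.4]
gripper_width: 0.0137
t 3.2 tcp [ 0.4338 -0.2706  0.0716] q [ -9.9  14.5 -31.2   0.  -44.3  24.8] F [ 0.6 -0.3  0.4] w 0.0137
toolx [ 0. -0. -1.] yaw(tool y) -165.09
need t [ 0.0006 -0.     -0.0006] ax 0.06
```

```bash
python3 -m creep '[{"ax":0,"ay":0,"az":0,"tx":-0.03,"ty":0,"tz":0,"fingers":0.005},{"ax":0,"ay":0,"az":0,"tx":-0.08,"ty":0,"tz":0,"fingers":0.005},{"ax":0,"ay":0,"az":0,"tx":-0.13,"ty":0,"tz":0,"fingers":0.005},{"ax":0,"ay":0,"az":0,"tx":-0.17,"ty":0,"tz":0,"fingers":0.005},{"ax":0,"ay":0,"az":0,"tx":-0.17,"ty":0,"tz":0,"fingers":0.005}]' 25
python3 st.py .63 -.25 .242 182
```

```text
time_s: 3.7
tcp_pos: [0.4365, -0.2717, 0.2477]
eef_rot: [-124.8, 89.4, -19.9]
contact_force: [0.1, -0.2, -1.7]
gripper_width: 0.0137
t 3.7 tcp [ 0.4365 -0.2717  0.2477] q [ -9.9   4.1 -17.9   0.1 -67.5  24.8] F [ 0.1 -0.2 -1.7] w 0.0137
toolx [ 0.0096 -0.0035 -0.9999] yaw(tool y) -165.05
need t [ 0.0075 -0.1925 -0.0289] ax 12.95
```

```bash
python3 -m creep '[{"ax":3,"ay":0,"az":0,"tx":0,"ty":-0.03,"tz":-0.005,"fingers":0.005},{"ax":6,"ay":0,"az":0,"tx":0,"ty":-0.07,"tz":-0.011,"fingers":0.005},{"ax":9,"ay":0,"az":0,"tx":0,"ty":-0.115,"tz":-0.018,"fingers":0.005},{"ax":12,"ay":0,"az":0,"tx":0,"ty":-0.16,"tz":-0.025,"fingers":0.005},{"ax":13,"ay":0,"az":0,"tx":0,"ty":-0.195,"tz":-0.031,"fingers":0.005}]' 25
python3 -m creep '[{"ax":0,"ay":0,"az":0,"tx":0,"ty":0,"tz":0,"fingers":0.005},{"ax":0,"ay":0,"az":0,"tx":0,"ty":0,"tz":0,"fingers":0.005},{"ax":0,"ay":0,"az":0,"tx":0,"ty":0,"tz":0,"fingers":0.005},{"ax":0,"ay":0,"az":0,"tx":0,"ty":0,"tz":0,"fingers":0.005}]' 25
python3 st.py .63 -.25 .242 182
python3 - <<'E'
from plant import r,viewer
from h import *
for n in("wrist","top"):
  s=r.get_state();d=viewer.capture(n);d["s"]=s;pickle.dump(d,open(f"pics/{n}2.pkl","wb"));cv2.imwrite(f"pics/{n}2.png",d["pixels"])
E
```

```text
time_s: 4.2
tcp_pos: [0.632, -0.2498, 0.2401]
eef_rot: [71.2, 89.9, 163.0]
contact_force: [-1.2, -0.3, -1.7]
gripper_width: 0.0137
time_s: 4.6
tcp_pos: [0.6294, -0.2506, 0.2419]
eef_rot: [-77.7, 90.0, 14.2]
contact_force: [0.1, -0.4, -1.3]
gripper_width: 0.0136
t 4.6 tcp [ 0.6294 -0.2506  0.2419] q [ -5.3  20.3   2.3  -0.  -72.    7.2] F [ 0.1 -0.4 -1.3] w 0.0136
toolx [ 2.e-04  0.e+00 -1.e+00] yaw(tool y) -178.11
need t [-0.0001 -0.0007  0.0005] ax -0.11
```

View pics/wrist2.png

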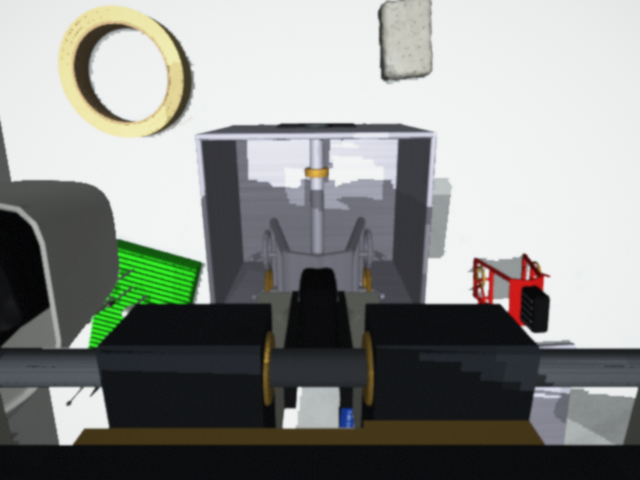

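View pics/top2.png

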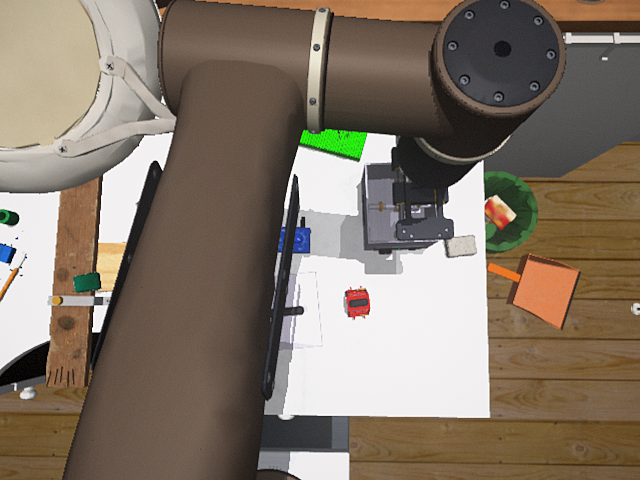

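The wrist view shows the hanger held upright over the tank, with the bar at u≈317 and the -y collar at (317,173). I'll enlarge it to measure.

```bash
python3 - <<'E'
from h import *
d=pickle.load(open("pics/wrist2.pkl","rb"));crop(d,190,450,115,310,3,"pics/c5.png")
E
```

```text
(no output)
```

View pics/c5.png

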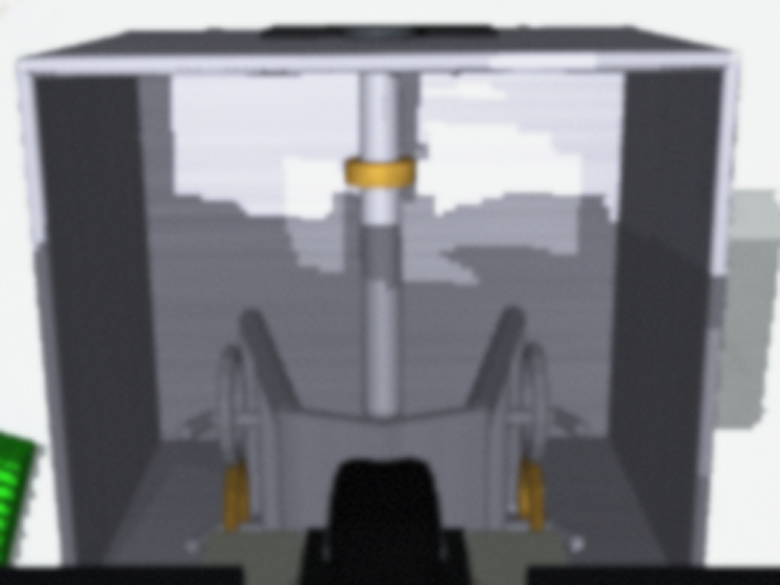

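```bash
python3 - <<'E'
from h import *
d=pickle.load(open("pics/wrist2.pkl","rb"));T=wristT(d,d["s"])
w=lambda x,y,z=None:world(d,x/3+190-.33,y/3+115-.33,z,T)
A,B=w(20,60,.13),w(738,52,.13);print("outer -y corners",A,B,np.linalg.norm(A-B))
u=(B-A)/np.linalg.norm(B-A);print("x-dir yaw",np.degrees(np.arctan2(-u[1],-u[0])))
print("mid",(A+B)/2)
A2,B2=w(37,77,.13),w(727,70,.13);print("inner corners",A2,B2,np.linalg.norm(A2-B2),(A2+B2)/2)
print("bar c",w(380,130,.090),w(381,330,.090),"depth",w(380,130),w(381,330))
print("collar in",w(380,187,.097),w(380,187),"out",w(380,160,.097), w(345,172,.09),w(415,172,.09))
# hanger ridge end edge: block near end top
print("ridge end",w(385,420),"blk",w(385,470),w(385,500), "blk sides", w(332,500,.2419+.016),w(440,500,.2419+.016))
print("legs feet", w(250,312),w(514,312))
E
```

```text
outer -y corners [ 0.70510242 -0.31156949  0.13      ] [ 0.55858862 -0.31813258  0.13      ] 0.14666072668501778
x-dir yaw 2.564849312934454
mid [ 0.63184552 -0.31485103  0.13      ]
inner corners [ 0.7017857  -0.30828035  0.13      ] [ 0.56042454 -0.31448346  0.13      ] 0.14149719059116356 [ 0.63110512 -0.31138191  0.13      ]
bar c [ 0.63110161 -0.29517572  0.09      ] [ 0.62923224 -0.24571645  0.09      ] depth [ 0.63109811 -0.29554249  0.0930985 ] [ 0.62925437 -0.24697098  0.09451052]
collar in [ 0.63065759 -0.28268341  0.097     ] [ 0.63065799 -0.28289855  0.09832482] out [ 0.63086559 -0.28903709  0.097     ] [ 0.63919968 -0.28488117  0.09      ] [ 0.62234896 -0.28545518  0.09      ]
ridge end [ 0.62896936 -0.27295029  0.23377327] blk [ 0.62877695 -0.26745014  0.238389  ] [ 0.62877538 -0.26782733  0.24951939] blk sides [ 0.6352056  -0.27118343  0.2579    ] [ 0.62232825 -0.27162733  0.2579    ]
legs feet [ 0.65337384 -0.2720095   0.17533976] [ 0.60597663 -0.27405686  0.17695375]
```

```bash
python3 - <<'E'
from h import *
d=pickle.load(open("pics/top0.pkl","rb"))
P=np.array([world(d,u,v) for v in range(40,330,2) for u in range(230,490,2)])
m=(P[:,2]>.14)&(P[:,0]<.95); print(P[m].min(0),P[m].max(0),m.sum())
m=m&(P[:,0]<.80);print(m.sum(), P[m].min(0) if m.any() else "", P[m].max(0) if m.any() else "")
E
python3 -m creep '[{"ax":-0.3,"ay":0,"az":0,"tx":0.02,"ty":0,"tz":0,"fingers":0.005},{"ax":-0.3,"ay":0,"az":0,"tx":0.05,"ty":0,"tz":0,"fingers":0.005},{"ax":-0.3,"ay":0,"az":0,"tx":0.08,"ty":0,"tz":0,"fingers":0.005},{"ax":-0.3,"ay":0,"az":0,"tx":0.1,"ty":0,"tz":0,"fingers":0.005},{"ax":-0.3,"ay":0,"az":0,"tx":0.11,"ty":0,"tz":0,"fingers":0.005}]' 25
python3 -m creep '[{"ax":0,"ay":0,"az":0,"tx":0,"ty":0,"tz":0,"fingers":0.005},{"ax":0,"ay":0,"az":0,"tx":0,"ty":0,"tz":0,"fingers":0.005},{"ax":0,"ay":0,"az":0,"tx":0,"ty":0,"tz":0,"fingers":0.005}]' 25
python3 st.py .6293 -.2504 .105 182.2
```

```text
[ 0.44622441 -0.408684    0.14005013] [0.92108374 0.07109184 1.02643076] 1935
252 [ 0.44622441 -0.28330816  0.14035776] [ 0.79996518 -0.13290126  1.02643076]
time_s: 5.2
tcp_pos: [0.6288, -0.2503, 0.1299]
eef_rot: [72.6, 89.9, 164.8]
contact_force: [0.4, -0.7, -1.7]
gripper_width: 0.0138
time_s: 5.5
tcp_pos: [0.6311, -0.2506, 0.1333]
eef_rot: [-104.6, 89.9, -12.3]
contact_force: [-0.2, -0.7, -1.3]
gripper_width: 0.0136
t 5.5 tcp [ 0.6311 -0.2506  0.1333] q [ -5.2  24.6  -5.8   0.  -59.5   7.4] F [-0.2 -0.7 -1.3] w 0.0136
toolx [ 2.5e-03 -6.0e-04 -1.0e+00] yaw(tool y) -177.79
need t [0.0283 0.0018 0.0003] ax 0.01
```

```bash
python3 -m creep '[{"ax":0,"ay":0,"az":0,"tx":0.008,"ty":0,"tz":0,"fingers":0.005},{"ax":0,"ay":0,"az":0,"tx":0.014,"ty":0,"tz":0,"fingers":0.005},{"ax":0,"ay":0,"az":0,"tx":0.02,"ty":0,"tz":0,"fingers":0.005},{"ax":0,"ay":0,"az":0,"tx":0.024,"ty":0,"tz":0,"fingers":0.005},{"ax":0,"ay":0,"az":0,"tx":0.024,"ty":0,"tz":0,"fingers":0.005}]' 25
python3 -m creep '[{"ax":0,"ay":0,"az":0,"tx":0,"ty":0,"tz":0,"fingers":0.005},{"ax":0,"ay":0,"az":0,"tx":0,"ty":0,"tz":0,"fingers":0.005},{"ax":0,"ay":0,"az":0,"tx":0,"ty":0,"tz":0,"fingers":0.005}]' 25
python3 st.py .6293 -.2504 .105 182.2
```

```text
time_s: 6.0
tcp_pos: [0.6297, -0.2503, 0.1065]
eef_rot: [77.1, 89.9, 169.3]
contact_force: [-0.1, -0.6, -1.2]
gripper_width: 0.0139
time_s: 6.3
tcp_pos: [0.6304, -0.2504, 0.1079]
eef_rot: [-101.7, 90.0, -9.5]
contact_force: [-0.1, 0.5, -1.5]
gripper_width: 0.0136
t 6.3 tcp [ 0.6304 -0.2504  0.1079] q [ -5.2  25.9  -7.3   0.  -56.7   7.4] F [-0.1  0.5 -1.5] w 0.0136
toolx [ 5.e-04 -1.e-04 -1.e+00] yaw(tool y) -177.79
need t [0.0029 0.0011 0.0001] ax 0.01
```

```bash
python3 -m creep '[{"ax":0,"ay":0,"az":0,"tx":0.002,"ty":0.0005,"tz":0,"fingers":0.005},{"ax":0,"ay":0,"az":0,"tx":0.003,"ty":0.0005,"tz":0,"fingers":0.005},{"ax":0,"ay":0,"az":0,"tx":0.003,"ty":0.0005,"tz":0,"fingers":0.005},{"ax":0,"ay":0,"az":0,"tx":0.003,"ty":0.0005,"tz":0,"fingers":0.005}]' 25
python3 st.py .6293 -.2504 .105 182.2
```

```text
time_s: 6.7
tcp_pos: [0.6297, -0.2504, 0.1046]
eef_rot: [-142.7, 90.0, -50.5]
contact_force: [-0.1, -0.6, -1.0]
gripper_width: 0.0138
t 6.7 tcp [ 0.6297 -0.2504  0.1046] q [ -5.2  26.   -7.6   0.  -56.4   7.5] F [-0.1 -0.6 -1. ] w 0.0138
toolx [ 1.e-04 -1.e-04 -1.e+00] yaw(tool y) -177.79
need t [-0.0004  0.0004  0.    ] ax 0.01
```

```bash
python3 -m creep '[{"ax":0,"ay":0,"az":0,"tx":0.001,"ty":0,"tz":0,"fingers":0.005},{"ax":0,"ay":0,"az":0,"tx":0.001,"ty":0,"tz":0,"fingers":0.005},{"ax":0,"ay":0,"az":0,"tx":0.002,"ty":0,"tz":0,"fingers":0.005},{"ax":0,"ay":0,"az":0,"tx":0.002,"ty":0,"tz":0,"fingers":0.005}]' 25
python3 st.py .6293 -.2504 .105 182.2
```

```text
time_s: 7.1
tcp_pos: [0.6301, -0.2505, 0.1044]
eef_rot: [-120.7, 89.9, -28.5]
contact_force: [-3.8, 2.2, 11.0]
gripper_width: 0.0141
t 7.1 tcp [ 0.6301 -0.2505  0.1044] q [ -5.2  26.   -7.7   0.  -56.2   7.4] F [-3.8  2.2 11. ] w 0.0141
toolx [ 1.3e-03 -7.0e-04 -1.0e+00] yaw(tool y) -177.76
need t [-0.0006  0.0008  0.0002] ax 0.04
```

Contact at TCP z = 0.1044, where the saddle should be on the bar (11 N). I'll back off 1 mm, open to 40 mm and look before withdrawing.

```bash
python3 -m creep '[{"ax":0,"ay":0,"az":0,"tx":-0.0015,"ty":0,"tz":0,"fingers":0.005},{"ax":0,"ay":0,"az":0,"tx":-0.0015,"ty":0,"tz":0,"fingers":0.02},{"ax":0,"ay":0,"az":0,"tx":-0.0015,"ty":0,"tz":0,"fingers":0.04},{"ax":0,"ay":0,"az":0,"tx":-0.0015,"ty":0,"tz":0,"fingers":0.04},{"ax":0,"ay":0,"az":0,"tx":-0.0015,"ty":0,"tz":0,"fingers":0.04}]' 25
python3 -m creep '[{"ax":0,"ay":0,"az":0,"tx":0,"ty":0,"tz":0,"fingers":0.04},{"ax":0,"ay":0,"az":0,"tx":0,"ty":0,"tz":0,"fingers":0.04},{"ax":0,"ay":0,"az":0,"tx":0,"ty":0,"tz":0,"fingers":0.04}]'
python3 st.py
python3 - <<'E'
from plant import r,viewer
from h import *
s=r.get_state();d=viewer.capture("wrist");d["s"]=s;pickle.dump(d,open("pics/w3.pkl","wb"));cv2.imwrite("pics/w3.png",d["pixels"])
E
```

```text
time_s: 7.6
tcp_pos: [0.6297, -0.2504, 0.1038]
eef_rot: [78.9, 90.0, 171.1]
contact_force: [-1.1, -0.4, 0.1]
gripper_width: 0.0373
time_s: 7.9
tcp_pos: [0.6297, -0.2504, 0.104]
eef_rot: [84.2, 90.0, 176.4]
contact_force: [-0.5, -0.6, 0.0]
gripper_width: 0.04
t 7.9 tcp [ 0.6297 -0.2504  0.104 ] q [ -5.2  26.1  -7.6   0.  -56.3   7.4] F [-0.5 -0.6  0. ] w 0.04
toolx [-1.e-04  0.e+00 -1.e+00] yaw(tool y) -177.8
```

View pics/w3.png

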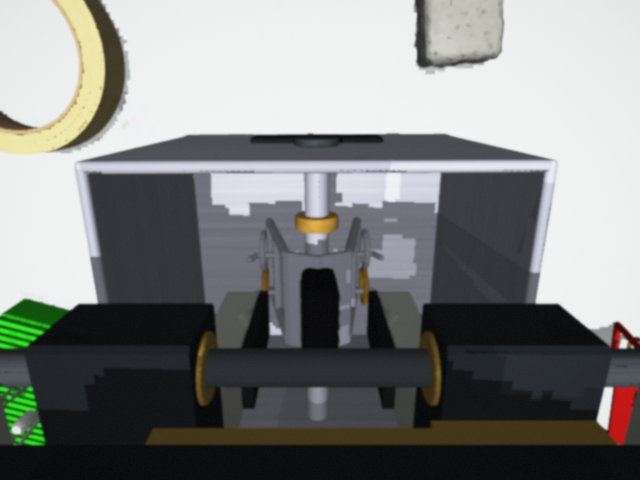

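The wrist view shows the hanger straddling the bar behind the collar at (317,222), and both fingers are clear of it. I'll go straight up and check again.

```bash
python3 -m creep '[{"ax":0,"ay":0,"az":0,"tx":-0.02,"ty":0,"tz":0,"fingers":0.04},{"ax":0,"ay":0,"az":0,"tx":-0.05,"ty":0,"tz":0,"fingers":0.04},{"ax":0,"ay":0,"az":0,"tx":-0.10,"ty":0,"tz":0,"fingers":0.04},{"ax":0,"ay":0,"az":0,"tx":-0.15,"ty":0,"tz":0,"fingers":0.06},{"ax":0,"ay":0,"az":0,"tx":-0.18,"ty":0,"tz":0,"fingers":0.0875}]'
python3 -m creep '[{"ax":0,"ay":0,"az":0,"tx":0,"ty":0,"tz":-0.02,"fingers":0.0875},{"ax":0,"ay":0,"az":0,"tx":0,"ty":0,"tz":-0.04,"fingers":0.0875},{"ax":0,"ay":0,"az":0,"tx":0,"ty":0,"tz":-0.04,"fingers":0.0875},{"ax":0,"ay":0,"az":0,"tx":0,"ty":0,"tz":-0.04,"fingers":0.0875},{"ax":0,"ay":0,"az":0,"tx":0,"ty":0,"tz":-0.04,"fingers":0.0875}]'
python3 st.py
python3 - <<'E'
from plant import r,viewer
from h import *
s=r.get_state();d=viewer.capture("wrist");d["s"]=s;pickle.dump(d,open("pics/w4.pkl","wb"));cv2.imwrite("pics/w4.png",d["pixels"])
E
```

```text
time_s: 8.45
tcp_pos: [0.6306, -0.251, 0.289]
eef_rot: [-110.8, 89.7, -18.5]
contact_force: [1.2, 0.1, 0.8]
gripper_width: 0.0509
time_s: 8.95
tcp_pos: [0.6309, -0.2904, 0.2828]
eef_rot: [72.8, 89.9, 165.0]
contact_force: [-0.6, 0.2, 0.4]
gripper_width: 0.0863
t 8.95 tcp [ 0.6309 -0.2904  0.2828] q [ -8.7  21.    8.6  -0.  -77.7  10.9] F [-0.6  0.2  0.4] w 0.0863
toolx [-1.9e-03  5.0e-04 -1.0e+00] yaw(tool y) -177.82
```

View pics/w4.png

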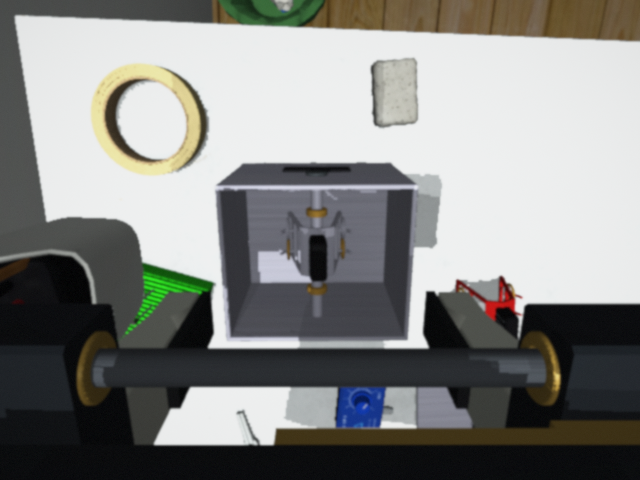

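The wrist view shows the hanger at (318,250), centred between the collars at (317,212) and (317,290). All four rim corners are visible, so I'll take a settled shot and measure the rim and hanger.

```bash
python3 -m creep '[{"ax":0,"ay":0,"az":0,"tx":0,"ty":0,"tz":0,"fingers":0.0875},{"ax":0,"ay":0,"az":0,"tx":0,"ty":0,"tz":0,"fingers":0.0875},{"ax":0,"ay":0,"az":0,"tx":0,"ty":0,"tz":0,"fingers":0.0875}]' >/dev/null
python3 st.py
python3 - <<'E'
from plant import r,viewer
from h import *
s=r.get_state();d=viewer.capture("wrist");d["s"]=s;pickle.dump(d,open("pics/w5.pkl","wb"));crop(d,205,429,155,347,3.5,"pics/c6.png")
E
```

```text
t 9.3 tcp [ 0.6313 -0.2901  0.2841] q [ -8.7  20.9   8.6  -0.  -77.7  10.9] F [ 0.2  0.9 -0.5] w 0.0876
toolx [ 0.  0. -1.] yaw(tool y) -177.77
```

View pics/c6.png

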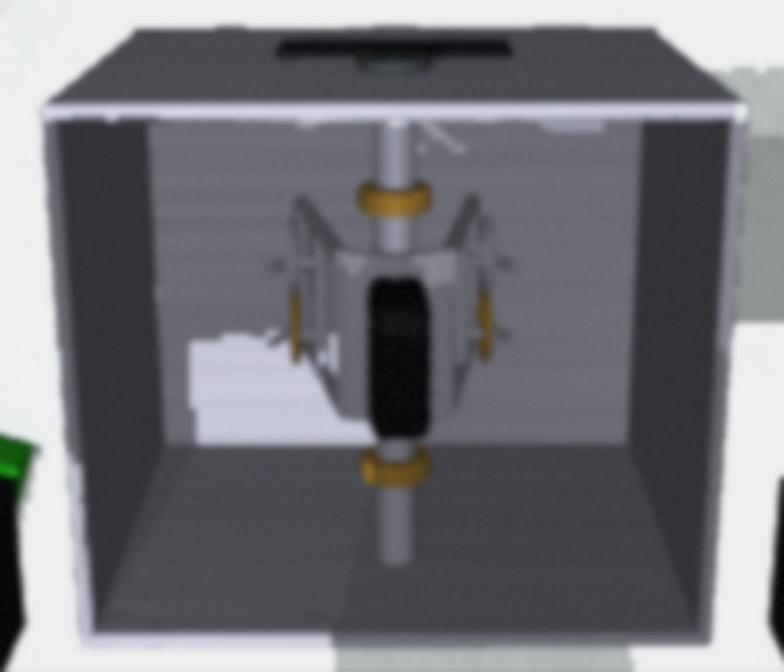

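```bash
python3 - <<'E'
from h import *
d=pickle.load(open("pics/w5.pkl","rb"));T=wristT(d,d["s"])
w=lambda x,y,z=None:world(d,x/3.5+205-.36,y/3.5+155-.36,z,T)
for n,Q in(("outer",[(44,102),(746,102),(711,644),(79,646)]),("inner",[(61,120),(727,120),(702,634),(94,633)])):
  P=np.array([w(x,y,.13) for x,y in Q]); ex=(P[0]+P[3]-P[1]-P[2])/2; ey=(P[2]+P[3]-P[0]-P[1])/2
  print(n,P.mean(0),np.linalg.norm(ex),np.degrees(np.arctan2(ex[1],ex[0])),np.linalg.norm(ey),np.degrees(np.arctan2(ey[1],ey[0]))-90)
print("collars",w(395,201,.095),w(396,468,.095),"blk",w(398,290,.121),w(402,437,.121),w(398,360),w(398,300))
for b in range(120,640,60): pass
E
```

```text
outer [ 0.6292289  -0.25140178  0.13      ] 0.14792900575732676 2.418012186851243 0.1287246661344607 2.260697782366478
inner [ 0.62895281 -0.25103023  0.13      ] 0.14139974268527214 2.2615117778124145 0.12185934718721787 2.701667422406672
collars [ 0.63063813 -0.28576215  0.095     ] [ 0.62765267 -0.21675054  0.095     ] blk [ 0.62934888 -0.27170767  0.121     ] [ 0.62699475 -0.23618113  0.121     ] [ 0.62866515 -0.25469402  0.12002286] [ 0.62917224 -0.26725207  0.11437343]
```

```bash
python3 - <<'E'
from h import *
d=pickle.load(open("pics/top0.pkl","rb"))
for u,v in((100,60),(160,150),(60,180),(178,120),(140,30),(160,215),(155,185)): print(u,v,world(d,u,v).round(3))
P=np.array([world(d,u,v) for v in range(0,480,2) for u in range(100,350,2)])
for a in (.1,.2,.3,.4,.5):
  m=(P[:,2]>a)&(P[:,0]<.9);print(a,m.sum(),P[m].min(0).round(2) if m.any() else '',P[m].max(0).round(2) if m.any() else '')
d2=pickle.load(open("pics/top2.pkl","rb"))
for u,v in((240,80),(180,60),(120,440),(200,250),(480,50)): print("arm",world(d2,u,v).round(3))
E
python3 st.py .427 -.0335 .2 186
```

```text
100 60 [0.695 0.116 0.537]
160 150 [ 0.766  0.247 -0.001]
60 180 [0.583 0.187 0.47 ]
178 120 [0.649 0.048 0.487]
140 30 [0.731 0.077 0.532]
160 215 [0.596 0.18  0.164]
155 185 [ 0.69   0.255 -0.004]
0.1 5335 [ 0.15 -0.15  0.1 ] [0.9  0.22 1.03]
0.2 4479 [ 0.17 -0.15  0.2 ] [0.9  0.17 1.03]
0.3 2725 [ 0.2  -0.14  0.3 ] [0.9  0.15 1.03]
0.4 2646 [ 0.45 -0.13  0.43] [0.78 0.15 1.03]
0.5 1952 [ 0.45 -0.13  0.5 ] [0.78 0.13 1.03]
arm [ 0.611 -0.059  0.671]
arm [ 0.631 -0.011  0.664]
arm [ 0.374 -0.022  0.761]
arm [ 0.477 -0.05   0.728]
arm [ 0.628 -0.235  0.685]
t 9.35 tcp [ 0.6313 -0.2902  0.2841] q [ -8.7  20.9   8.6  -0.  -77.7  10.9] F [ 0.1 -0.3 -0.2] w 0.0876
toolx [ 1.e-04  0.e+00 -1.e+00] yaw(tool y) -177.78
need t [0.0841 0.1942 0.2644] ax -3.78
```

```bash
python3 -m creep '[{"ax":0,"ay":0,"az":0,"tx":0,"ty":0.04,"tz":0.002,"fingers":0.0875},{"ax":-1,"ay":0,"az":0,"tx":0,"ty":0.09,"tz":0.004,"fingers":0.0875},{"ax":-2,"ay":0,"az":0,"tx":0,"ty":0.14,"tz":0.006,"fingers":0.0875},{"ax":-3,"ay":0,"az":0,"tx":0,"ty":0.18,"tz":0.008,"fingers":0.0875},{"ax":-3.8,"ay":0,"az":0,"tx":0,"ty":0.204,"tz":0.04,"fingers":0.0875}]'
python3 st.py .427 -.0335 .25 186
```

```text
time_s: 9.85
tcp_pos: [0.4233, -0.2595, 0.2842]
eef_rot: [-168.6, 90.0, -72.7]
contact_force: [1.0, 1.9, 0.9]
gripper_width: 0.0876
t 9.85 tcp [ 0.4233 -0.2595  0.2842] q [ -8.8   1.4 -15.9   0.  -72.7  14.6] F [1.  1.9 0.9] w 0.0876
toolx [ 2.e-04 -5.e-04 -1.e+00] yaw(tool y) -174.12
need t [ 0.0341 -0.0269  0.2244] ax -0.12
```

```bash
python3 -m creep '[{"ax":0,"ay":0,"az":0,"tx":0,"ty":-0.004,"tz":0.04,"fingers":0.06},{"ax":0,"ay":0,"az":0,"tx":0.01,"ty":-0.009,"tz":0.085,"fingers":0.06},{"ax":0,"ay":0,"az":0,"tx":0.02,"ty":-0.014,"tz":0.13,"fingers":0.06},{"ax":0,"ay":0,"az":0,"tx":0.03,"ty":-0.019,"tz":0.175,"fingers":0.06},{"ax":0,"ay":0,"az":0,"tx":0.034,"ty":-0.0235,"tz":0.22,"fingers":0.06}]'
python3 -m creep '[{"ax":0,"ay":0,"az":0,"tx":0,"ty":0,"tz":0,"fingers":0.05},{"ax":0,"ay":0,"az":0,"tx":0,"ty":0,"tz":0,"fingers":0.05},{"ax":0,"ay":0,"az":0,"tx":0,"ty":0,"tz":0,"fingers":0.05},{"ax":0,"ay":0,"az":0,"tx":0,"ty":0,"tz":0,"fingers":0.05}]'
python3 st.py .427 -.0335 .2 186
python3 - <<'E'
from plant import r,viewer
from h import *
s=r.get_state();d=viewer.capture("wrist");d["s"]=s;pickle.dump(d,open("pics/w6.pkl","wb"));cv2.imwrite("pics/w6.png",d["pixels"])
E
```

```text
time_s: 10.35
tcp_pos: [0.4255, -0.0354, 0.2497]
eef_rot: [-47.6, 90.0, 48.4]
contact_force: [1.8, 0.6, -0.4]
gripper_width: 0.0608
time_s: 10.75
tcp_pos: [0.4262, -0.038, 0.2502]
eef_rot: [-95.4, 90.0, 0.5]
contact_force: [-0.3, 0.2, 0.8]
gripper_width: 0.0501
t 10.75 tcp [ 0.4262 -0.038   0.2502] q [ 21.5  -4.7 -26.2   0.  -68.5 -15.6] F [-0.3  0.2  0.8] w 0.0501
toolx [ 2.e-04  0.e+00 -1.e+00] yaw(tool y) -174.09
need t [ 0.0502 -0.0012  0.0044] ax -0.09
```

View pics/w6.png

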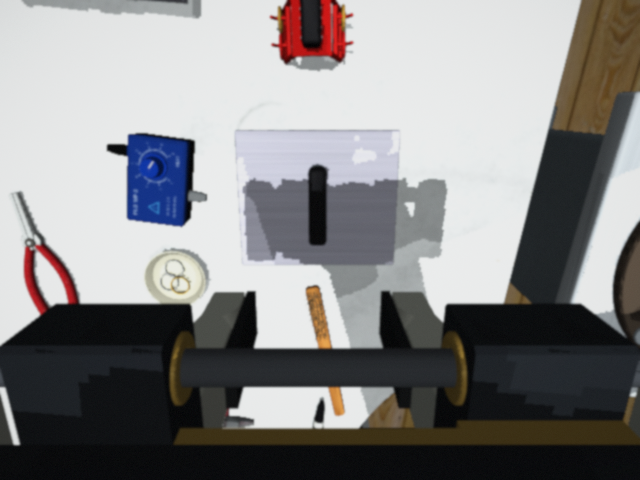

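```bash
python3 - <<'E'
from h import *
d=pickle.load(open("pics/w6.pkl","rb"));crop(d,225,411,120,276,4,"pics/c7.png")
E
```

```text
(no output)
```

View pics/c7.png

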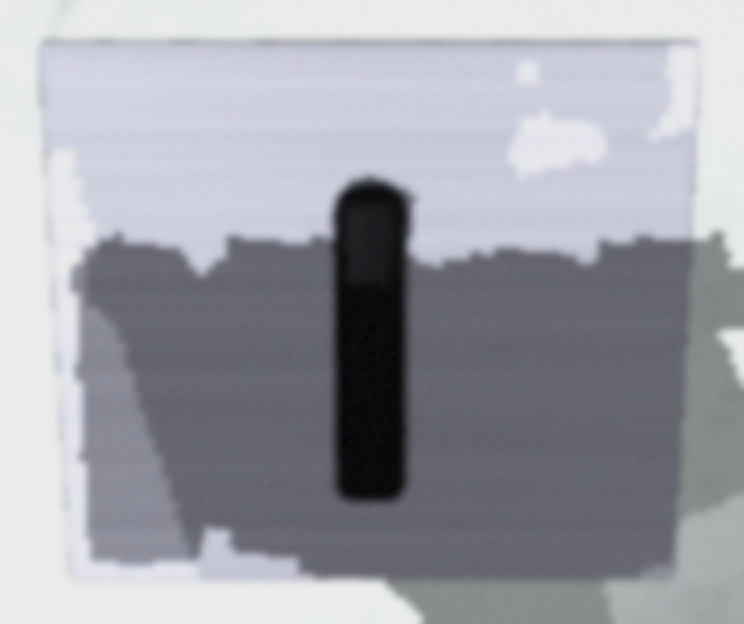

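```bash
python3 - <<'E'
from h import *
d=pickle.load(open("pics/w6.pkl","rb"));T=wristT(d,d["s"])
w=lambda x,y,z=None:world(d,x/4+225-.37,y/4+120-.37,z,T)
P=np.array([w(x,y,.012) for x,y in[(41,42),(699,42),(675,578),(70,578)]]); ex=(P[0]+P[3]-P[1]-P[2])/2; ey=(P[2]+P[3]-P[0]-P[1])/2
print(P.mean(0),np.linalg.norm(ex),np.degrees(np.arctan2(ex[1],ex[0])),np.linalg.norm(ey),np.degrees(np.arctan2(ey[1],ey[0]))-90)
print("handle ends",w(370,192,.044),w(371,497,.044),"sides",w(334,300,.044),w(406,300,.044),w(370,350),w(370,100),w(370,530))
E
python3 st.py .4272 -.034 .026 186
```

```text
[ 0.42535266 -0.03294483  0.012     ] 0.148511724767367 5.97474473792984 0.1284748716128046 6.200603376988838
handle ends [ 0.42917092 -0.06791581  0.044     ] [ 4.21936617e-01 -3.80578967e-04  4.40000000e-02] sides [ 0.43449858 -0.04401775  0.044     ] [ 0.41905066 -0.04563418  0.044     ] [ 0.42564075 -0.03391409  0.0443377 ] [ 0.43095184 -0.08408366  0.01171636] [0.42027619 0.01878901 0.01118729]
t 10.8 tcp [ 0.4262 -0.038   0.2501] q [ 21.5  -4.6 -26.2   0.  -68.5 -15.6] F [ 0.2 -0.5  0.1] w 0.0503
toolx [ 0. -0. -1.] yaw(tool y) -174.11
need t [ 0.2241 -0.0014  0.0039] ax -0.11
```

```bash
python3 -m creep '[{"ax":0,"ay":0,"az":0,"tx":0.04,"ty":0,"tz":0.0045,"fingers":0.05},{"ax":0,"ay":0,"az":0,"tx":0.09,"ty":0,"tz":0.0045,"fingers":0.05},{"ax":0,"ay":0,"az":0,"tx":0.14,"ty":0,"tz":0.0045,"fingers":0.05},{"ax":0,"ay":0,"az":0,"tx":0.17,"ty":0,"tz":0.0045,"fingers":0.05},{"ax":0,"ay":0,"az":0,"tx":0.19,"ty":0,"tz":0.0045,"fingers":0.05}]' 40
python3 -m creep '[{"ax":0,"ay":0,"az":0,"tx":0.01,"ty":0,"tz":0,"fingers":0.05},{"ax":0,"ay":0,"az":0,"tx":0.02,"ty":0,"tz":0,"fingers":0.05},{"ax":0,"ay":0,"az":0,"tx":0.03,"ty":0,"tz":0,"fingers":0.05},{"ax":0,"ay":0,"az":0,"tx":0.034,"ty":0,"tz":0,"fingers":0.05},{"ax":0,"ay":0,"az":0,"tx":0.034,"ty":0,"tz":0,"fingers":0.05}]' 40
python3 -m creep '[{"ax":0,"ay":0,"az":0,"tx":0,"ty":0,"tz":0,"fingers":0.05},{"ax":0,"ay":0,"az":0,"tx":0,"ty":0,"tz":0,"fingers":0.05}]'
python3 st.py .4255 -.0335 .025 186
```

```text
time_s: 11.3
tcp_pos: [0.4244, -0.0341, 0.0578]
eef_rot: [103.6, 89.8, -160.6]
contact_force: [0.1, 0.1, 1.2]
gripper_width: 0.0498
time_s: 11.8
tcp_pos: [0.4257, -0.0326, 0.0259]
eef_rot: [107.6, 90.0, -156.4]
contact_force: [0.8, -0.1, 0.6]
gripper_width: 0.05
time_s: 12.0
tcp_pos: [0.4262, -0.0323, 0.0266]
eef_rot: [-76.5, 89.9, 19.5]
contact_force: [-1.1, -0.6, 0.4]
gripper_width: 0.0498
t 12.0 tcp [ 0.4262 -0.0323  0.0266] q [ 22.3  11.6 -44.2   0.  -34.1 -16.3] F [-1.1 -0.6  0.4] w 0.0498
toolx [ 1.2e-03  4.0e-04 -1.0e+00] yaw(tool y) -173.98
need t [ 0.0016  0.0008 -0.0011] ax 0.02
```

```bash
python3 -m creep '[{"ax":0,"ay":0,"az":0,"tx":0,"ty":0.0005,"tz":-0.001,"fingers":0.03},{"ax":0,"ay":0,"az":0,"tx":0,"ty":0.0005,"tz":-0.001,"fingers":0.01},{"ax":0,"ay":0,"az":0,"tx":0,"ty":0.0005,"tz":-0.001,"fingers":0.005},{"ax":0,"ay":0,"az":0,"tx":0,"ty":0.0005,"tz":-0.001,"fingers":0.005},{"ax":0,"ay":0,"az":0,"tx":0,"ty":0.0005,"tz":-0.001,"fingers":0.005}]' 45
python3 -m creep '[{"ax":0,"ay":0,"az":0,"tx":0,"ty":0,"tz":0,"fingers":0.005},{"ax":0,"ay":0,"az":0,"tx":0,"ty":0,"tz":0,"fingers":0.005},{"ax":0,"ay":0,"az":0,"tx":0,"ty":0,"tz":0,"fingers":0.005},{"ax":0,"ay":0,"az":0,"tx":0,"ty":0,"tz":0,"fingers":0.005},{"ax":0,"ay":0,"az":0,"tx":0,"ty":0,"tz":0,"fingers":0.005}]' 45
python3 st.py .4255 -.0335 .025 186
```

```text
time_s: 12.5
tcp_pos: [0.4256, -0.0335, 0.0262]
eef_rot: [-83.0, 90.0, 13.0]
contact_force: [-2.0, 0.3, 1.1]
gripper_width: 0.0155
time_s: 13.0
tcp_pos: [0.4255, -0.0335, 0.0261]
eef_rot: [-82.1, 90.0, 13.9]
contact_force: [0.1, -0.3, 0.4]
gripper_width: 0.0155
t 13.0 tcp [ 0.4255 -0.0335  0.0261] q [ 22.2  11.6 -44.3   0.  -34.1 -16.2] F [ 0.1 -0.3  0.4] w 0.0155
toolx [ 3.e-04  1.e-04 -1.e+00] yaw(tool y) -173.99
need t [0.0011 0.     0.    ] ax 0.01
```

```bash
python3 -m creep '[{"ax":0,"ay":0,"az":0,"tx":-0.02,"ty":0,"tz":0,"fingers":0.005},{"ax":0,"ay":0,"az":0,"tx":-0.06,"ty":0,"tz":0,"fingers":0.005},{"ax":0,"ay":0,"az":0,"tx":-0.11,"ty":0,"tz":0,"fingers":0.005},{"ax":0,"ay":0,"az":0,"tx":-0.16,"ty":0,"tz":0,"fingers":0.005},{"ax":0,"ay":0,"az":0,"tx":-0.2,"ty":0,"tz":0,"fingers":0.005}]' 45
python3 -m creep '[{"ax":0,"ay":0,"az":0,"tx":-0.02,"ty":0,"tz":-0.02,"fingers":0.005},{"ax":0,"ay":0,"az":0,"tx":-0.025,"ty":0.005,"tz":-0.05,"fingers":0.005},{"ax":0,"ay":0,"az":0,"tx":-0.025,"ty":0.01,"tz":-0.09,"fingers":0.005},{"ax":0,"ay":0,"az":0,"tx":-0.025,"ty":0.014,"tz":-0.13,"fingers":0.005},{"ax":0,"ay":0,"az":0,"tx":-0.025,"ty":0.018,"tz":-0.17,"fingers":0.005}]' 45
python3 st.py .6292 -.2509 .235 182.3
```

```text
time_s: 13.5
tcp_pos: [0.425, -0.0337, 0.2286]
eef_rot: [-72.0, 89.9, 24.1]
contact_force: [1.6, 1.1, -3.5]
gripper_width: 0.0153
time_s: 14.0
tcp_pos: [0.4243, -0.2057, 0.2506]
eef_rot: [44.4, 89.9, 140.4]
contact_force: [1.0, 0.7, -2.5]
gripper_width: 0.0159
t 14.0 tcp [ 0.4243 -0.2057  0.2506] q [ -1.9   0.1 -21.7  -0.  -68.3   7.9] F [ 1.   0.7 -2.5] w 0.0159
toolx [-8.e-04  6.e-04 -1.e+00] yaw(tool y) -173.97
need t [ 0.0154 -0.199  -0.0664] ax 3.73
```

```bash
python3 -m creep '[{"ax":0.5,"ay":0,"az":0,"tx":0,"ty":-0.03,"tz":-0.03,"fingers":0.005},{"ax":1,"ay":0,"az":0,"tx":0,"ty":-0.07,"tz":-0.045,"fingers":0.005},{"ax":2,"ay":0,"az":0,"tx":0,"ty":-0.115,"tz":-0.055,"fingers":0.005},{"ax":3,"ay":0,"az":0,"tx":0,"ty":-0.16,"tz":-0.06,"fingers":0.005},{"ax":3.7,"ay":0,"az":0,"tx":0,"ty":-0.199,"tz":-0.0664,"fingers":0.005}]' 45
python3 -m creep '[{"ax":0,"ay":0,"az":0,"tx":0,"ty":0,"tz":0,"fingers":0.005},{"ax":0,"ay":0,"az":0,"tx":0,"ty":0,"tz":0,"fingers":0.005},{"ax":0,"ay":0,"az":0,"tx":0,"ty":0,"tz":0,"fingers":0.005},{"ax":0,"ay":0,"az":0,"tx":0,"ty":0,"tz":0,"fingers":0.005},{"ax":0,"ay":0,"az":0,"tx":0,"ty":0,"tz":0,"fingers":0.005}]' 45
python3 st.py .6292 -.2509 .235 182.3
python3 - <<'E'
from plant import r,viewer
from h import *
s=r.get_state();d=viewer.capture("wrist");d["s"]=s;pickle.dump(d,open("pics/w7.pkl","wb"));cv2.imwrite("pics/w7.png",d["pixels"])
E
```

```text
time_s: 14.5
tcp_pos: [0.6313, -0.2498, 0.2493]
eef_rot: [67.9, 89.9, 160.1]
contact_force: [0.2, 1.3, -2.0]
gripper_width: 0.0155
time_s: 15.0
tcp_pos: [0.6294, -0.2498, 0.2519]
eef_rot: [-93.3, 89.9, -1.0]
contact_force: [-0.0, 0.3, -2.0]
gripper_width: 0.016
t 15.0 tcp [ 0.6294 -0.2498  0.2519] q [ -5.2  20.    3.1  -0.  -73.1   7.5] F [-0.   0.3 -2. ] w 0.016
toolx [ 0.001 -0.    -1.   ] yaw(tool y) -177.7
need t [ 0.0169  0.0003 -0.0011] ax -0.0
```

View pics/w7.png

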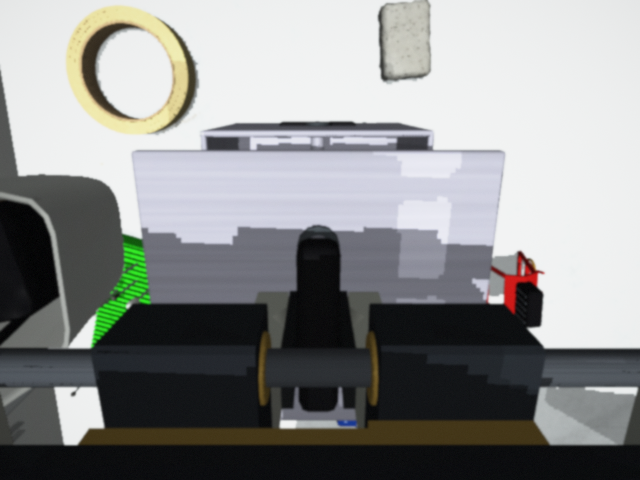

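The lid is held level over the tank: its -y edge runs from (133,152) to (504,152), with the rim corners at (202,134) and (433,132) behind it. I'll compare the two in an enlarged crop.

```bash
python3 - <<'E'
from h import *
d=pickle.load(open("pics/w7.pkl","rb"))
a=cv2.resize(d["pixels"][115:165,120:220],None,fx=7,fy=6,interpolation=2);b=cv2.resize(d["pixels"][115:165,420:520],None,fx=7,fy=6,interpolation=2)
cv2.imwrite("pics/c8.png",np.vstack([a[:300],b[:300]]))
E
```

```text
(no output)
```

View pics/c8.png

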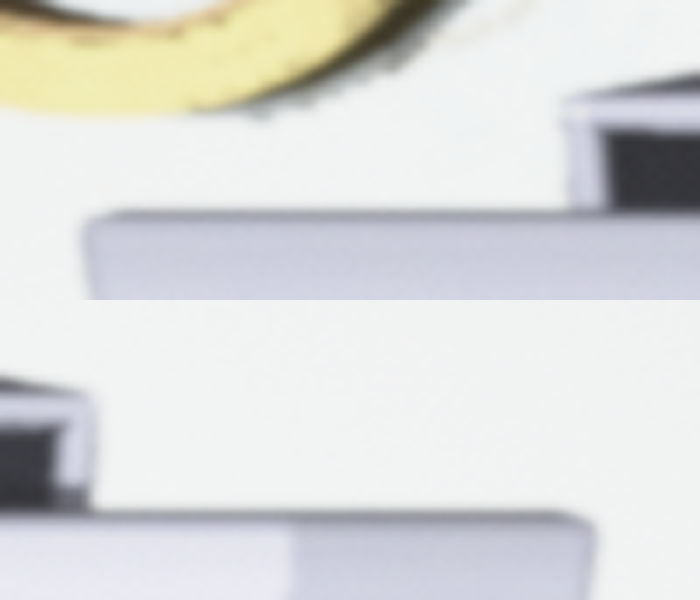

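```bash
python3 - <<'E'
from h import *
d=pickle.load(open("pics/w7.pkl","rb"));T=wristT(d,d["s"]);z=d["s"]["tcp_pos"][2]-.0261
def seg(n,a,b,zz,off,yaw):
  A,B=world(d,a[0]-.4,a[1]-.4,zz,T),world(d,b[0]-.4,b[1]-.4,zz,T);u=A-B;L=np.linalg.norm(u);m=(A+B)/2;y=np.radians(yaw)
  print(n,"len",L.round(4),"yaw",np.degrees(np.arctan2(u[1],u[0])).round(2),"centre",(m+off*np.array([-np.sin(y),np.cos(y),0])).round(4))
seg("lid",(131.4,151.7),(505.6,151.9),z+.012,.065,2.3)
seg("rim in",(206.4,136.7),(428.3,136.3),.13,.061,2.3)
seg("rim out",(200.4,132.4),(433.9,131.4),.13,.065,2.3)
print([world(d,u,v,None,T).round(4) for u,v in((200,200),(440,200),(320,170),(200,280),(440,280))],z)
E
```

```text
lid len 0.1479 yaw 2.33 centre [ 0.6283 -0.2483  0.2378]
rim in len 0.1413 yaw 2.46 centre [ 0.6294 -0.2508  0.13  ]
rim out len 0.1482 yaw 2.6 centre [ 0.6295 -0.2496  0.13  ]
[array([ 0.6786, -0.2915,  0.237 ]), array([ 0.5802, -0.2957,  0.2375]), array([ 0.6298, -0.3057,  0.2362]), array([ 0.68  , -0.2559,  0.237 ]), array([ 0.5757, -0.2604,  0.2374])] 0.2257734018384967
```

```bash
python3 -m creep '[{"ax":0,"ay":0,"az":0,"tx":0.02,"ty":0,"tz":-0.0013,"fingers":0.005},{"ax":0,"ay":0,"az":0,"tx":0.045,"ty":0,"tz":-0.0013,"fingers":0.005},{"ax":0,"ay":0,"az":0,"tx":0.065,"ty":0,"tz":-0.0013,"fingers":0.005},{"ax":0,"ay":0,"az":0,"tx":0.08,"ty":0,"tz":-0.0013,"fingers":0.005},{"ax":0,"ay":0,"az":0,"tx":0.088,"ty":0,"tz":-0.0013,"fingers":0.005}]' 45
python3 -m creep '[{"ax":0,"ay":0,"az":0,"tx":0,"ty":0,"tz":0,"fingers":0.005},{"ax":0,"ay":0,"az":0,"tx":0,"ty":0,"tz":0,"fingers":0.005},{"ax":0,"ay":0,"az":0,"tx":0,"ty":0,"tz":0,"fingers":0.005},{"ax":0,"ay":0,"az":0,"tx":0,"ty":0,"tz":0,"fingers":0.005},{"ax":0,"ay":0,"az":0,"tx":0,"ty":0,"tz":0,"fingers":0.005}]' 45
python3 st.py .6296 -.2512 .160 182.4
python3 - <<'E'
from plant import r,viewer
from h import *
for n in("wrist","scene"):
  s=r.get_state();d=viewer.capture(n);d["s"]=s;pickle.dump(d,open(f"pics/{n}8.pkl","wb"));cv2.imwrite(f"pics/{n}8.png",d["pixels"])
E
```

```text
time_s: 15.55
tcp_pos: [0.6295, -0.2509, 0.162]
eef_rot: [74.6, 89.9, 166.9]
contact_force: [-0.5, 0.3, -2.8]
gripper_width: 0.0158
time_s: 16.05
tcp_pos: [0.6304, -0.2511, 0.1637]
eef_rot: [-98.1, 89.9, -5.8]
contact_force: [0.1, 0.5, -2.0]
gripper_width: 0.0156
t 16.05 tcp [ 0.6304 -0.2511  0.1637] q [ -5.3  23.2  -3.7   0.  -63.    7.6] F [ 0.1  0.5 -2. ] w 0.0156
toolx [ 1.e-03 -1.e-04 -1.e+00] yaw(tool y) -177.69
need t [ 0.0037  0.0008 -0.0001] ax -0.09
```

View pics/wrist8.png

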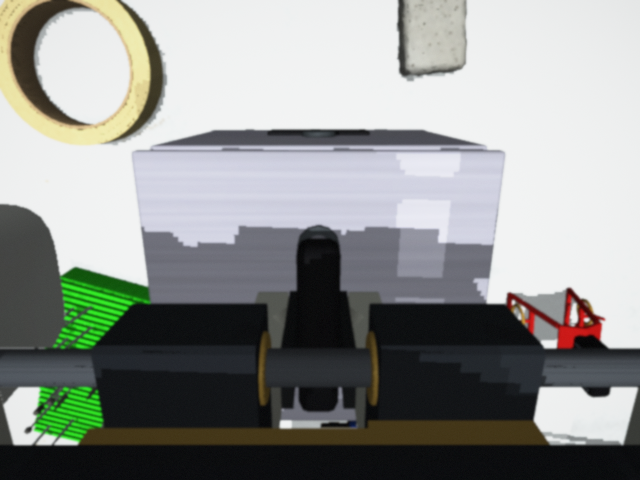

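View pics/scene8.png

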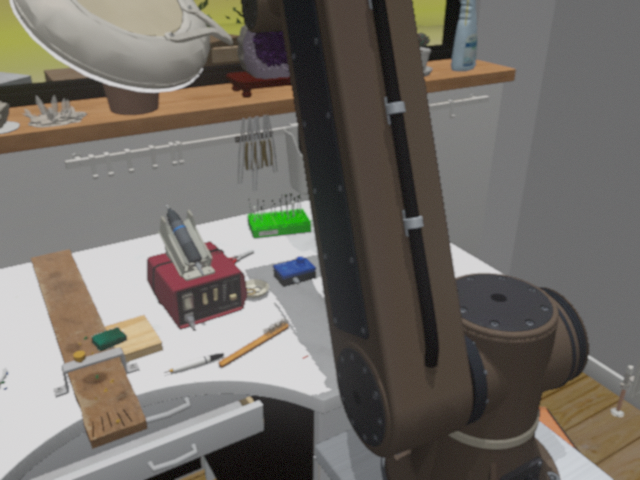

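```bash
python3 - <<'E'
from h import *
d=pickle.load(open("pics/wrist8.pkl","rb"));crop(d,125,225,120,160,7,"pics/c9a.png");crop(d,415,515,120,160,7,"pics/c9b.png")
cv2.imwrite("pics/c9.png",np.vstack([cv2.imread("pics/c9a.png"),cv2.imread("pics/c9b.png")]))
E
```

```text
(no output)
```

View pics/c9.png

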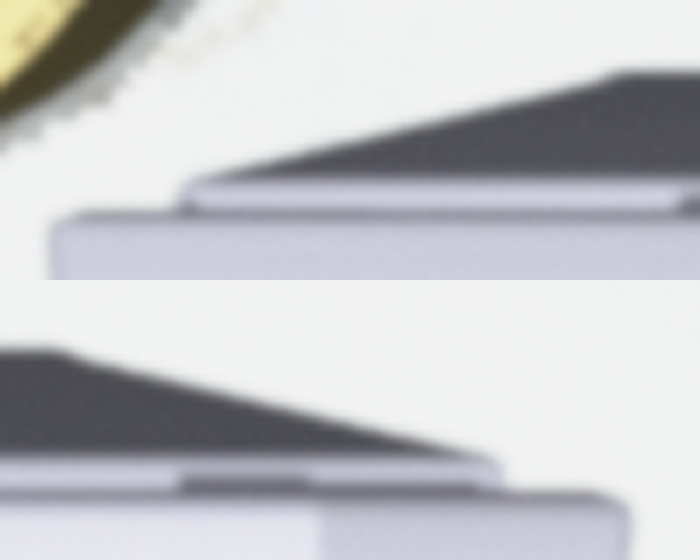

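```bash
python3 - <<'E'
from h import *
d=pickle.load(open("pics/wrist8.pkl","rb"));T=wristT(d,d["s"]);z=d["s"]["tcp_pos"][2]-.0261
def seg(n,a,b,zz,off,yaw):
  A,B=world(d,a[0]-.4,a[1]-.4,zz,T),world(d,b[0]-.4,b[1]-.4,zz,T);u=A-B;L=np.linalg.norm(u);m=(A+B)/2;y=np.radians(yaw)
  print(n,"len",L.round(4),"yaw",np.degrees(np.arctan2(u[1],u[0])).round(2),"centre",(m+off*np.array([-np.sin(y),np.cos(y),0])).round(4))
seg("lid",(132.1,151),(505.3,150.8),z+.012,.065,2.3)
seg("rim out",(150.7,145.8),(486.7,145.2),.13,.065,2.3)
E
```

```text
lid len 0.1475 yaw 2.4 centre [ 0.6293 -0.25    0.1496]
rim out len 0.1474 yaw 2.47 centre [ 0.6293 -0.2503  0.13  ]
```

Lid and tank agree to within 0.5 mm in x and y, and 0.1° in yaw. Lowering slowly.

```bash
python3 -m creep '[{"ax":0,"ay":0,"az":0,"tx":0.003,"ty":0,"tz":0,"fingers":0.005},{"ax":0,"ay":0,"az":0,"tx":0.006,"ty":0,"tz":0,"fingers":0.005},{"ax":0,"ay":0,"az":0,"tx":0.008,"ty":0,"tz":0,"fingers":0.005},{"ax":0,"ay":0,"az":0,"tx":0.01,"ty":0,"tz":0,"fingers":0.005},{"ax":0,"ay":0,"az":0,"tx":0.01,"ty":0,"tz":0,"fingers":0.005}]' 45
python3 st.py .6296 -.2512 .150 182.4
```

```text
time_s: 16.65
tcp_pos: [0.6299, -0.251, 0.1525]
eef_rot: [76.3, 90.0, 168.6]
contact_force: [-0.3, 0.2, -2.8]
gripper_width: 0.0153
t 16.65 tcp [ 0.6299 -0.251   0.1525] q [ -5.3  23.7  -4.5  -0.  -61.9   7.6] F [-0.3  0.2 -2.8] w 0.0153
toolx [-8.e-04  2.e-04 -1.e+00] yaw(tool y) -177.7
need t [ 0.0025  0.0003 -0.0002] ax -0.1
```

The lip is inside the mouth with no contact force. I'll lower the last few millimetres.

```bash
python3 -m creep '[{"ax":0,"ay":0,"az":0,"tx":0.001,"ty":0,"tz":0,"fingers":0.005},{"ax":0,"ay":0,"az":0,"tx":0.002,"ty":0,"tz":0,"fingers":0.005},{"ax":0,"ay":0,"az":0,"tx":0.003,"ty":0,"tz":0,"fingers":0.005},{"ax":0,"ay":0,"az":0,"tx":0.003,"ty":0,"tz":0,"fingers":0.005},{"ax":0,"ay":0,"az":0,"tx":0.003,"ty":0,"tz":0,"fingers":0.005}]' 45
python3 st.py .6296 -.2512 .150 182.4
```

```text
time_s: 17.15
tcp_pos: [0.6302, -0.2511, 0.1502]
eef_rot: [-107.4, 90.0, -15.1]
contact_force: [-0.1, 0.2, -1.3]
gripper_width: 0.0159
t 17.15 tcp [ 0.6302 -0.2511  0.1502] q [ -5.3  23.8  -4.6   0.  -61.5   7.6] F [-0.1  0.2 -1.3] w 0.0159
toolx [ 2.e-04 -1.e-04 -1.e+00] yaw(tool y) -177.69
need t [ 0.0002  0.0006 -0.0001] ax -0.09
```

```bash
python3 -m creep '[{"ax":0,"ay":0,"az":0,"tx":0.001,"ty":0,"tz":0,"fingers":0.005},{"ax":0,"ay":0,"az":0,"tx":0.001,"ty":0,"tz":0,"fingers":0.005},{"ax":0,"ay":0,"az":0,"tx":0.001,"ty":0,"tz":0,"fingers":0.005},{"ax":0,"ay":0,"az":0,"tx":0.001,"ty":0,"tz":0,"fingers":0.005}]' 45
python3 st.py .6296 -.2512 .150 182.4
```

```text
time_s: 17.55
tcp_pos: [0.6302, -0.2511, 0.1502]
eef_rot: [-118.0, 90.0, -25.7]
contact_force: [-2.6, 1.8, 5.0]
gripper_width: 0.0154
t 17.55 tcp [ 0.6302 -0.2511  0.1502] q [ -5.3  23.8  -4.7   0.  -61.5   7.6] F [-2.6  1.8  5. ] w 0.0154
toolx [ 7.e-04 -4.e-04 -1.e+00] yaw(tool y) -177.68
need t [ 0.0002  0.0006 -0.0001] ax -0.08
```

The lid is resting at TCP z = 0.1502; flush was predicted at 0.1501. I'll open and go straight up.

```bash
python3 -m creep '[{"ax":0,"ay":0,"az":0,"tx":-0.0007,"ty":0,"tz":0,"fingers":0.01},{"ax":0,"ay":0,"az":0,"tx":-0.0007,"ty":0,"tz":0,"fingers":0.03},{"ax":0,"ay":0,"az":0,"tx":-0.0007,"ty":0,"tz":0,"fingers":0.05},{"ax":0,"ay":0,"az":0,"tx":-0.0007,"ty":0,"tz":0,"fingers":0.05},{"ax":0,"ay":0,"az":0,"tx":-0.0007,"ty":0,"tz":0,"fingers":0.05}]'
python3 -m creep '[{"ax":0,"ay":0,"az":0,"tx":-0.02,"ty":0,"tz":0,"fingers":0.05},{"ax":0,"ay":0,"az":0,"tx":-0.05,"ty":0,"tz":0,"fingers":0.05},{"ax":0,"ay":0,"az":0,"tx":-0.09,"ty":0,"tz":-0.02,"fingers":0.05},{"ax":0,"ay":0,"az":0,"tx":-0.13,"ty":0,"tz":-0.04,"fingers":0.05},{"ax":0,"ay":0,"az":0,"tx":-0.13,"ty":0,"tz":-0.04,"fingers":0.05}]'
python3 -m creep '[{"ax":0,"ay":0,"az":0,"tx":0,"ty":0,"tz":0,"fingers":0.05},{"ax":0,"ay":0,"az":0,"tx":0,"ty":0,"tz":0,"fingers":0.05},{"ax":0,"ay":0,"az":0,"tx":0,"ty":0,"tz":0,"fingers":0.05},{"ax":0,"ay":0,"az":0,"tx":0,"ty":0,"tz":0,"fingers":0.05}]'
python3 - <<'E'
from plant import r,viewer
from h import *
s=r.get_state();d=viewer.capture("wrist");d["s"]=s;pickle.dump(d,open("pics/w9.pkl","wb"));cv2.imwrite("pics/w9.png",d["pixels"]);crop(d,200,430,155,345,3.4,"pics/c10.png")
E
```

```text
time_s: 18.05
tcp_pos: [0.6302, -0.2511, 0.1497]
eef_rot: [-164.2, 90.0, -71.9]
contact_force: [0.5, -0.4, 0.0]
gripper_width: 0.042
time_s: 18.55
tcp_pos: [0.6339, -0.2942, 0.2867]
eef_rot: [-116.8, 89.4, -24.6]
contact_force: [0.2, 0.2, -0.0]
gripper_width: 0.0499
time_s: 18.95
tcp_pos: [0.6315, -0.2905, 0.2786]
eef_rot: [75.7, 89.9, 168.0]
contact_force: [0.6, -0.7, -0.5]
gripper_width: 0.0499
```

View pics/w9.png

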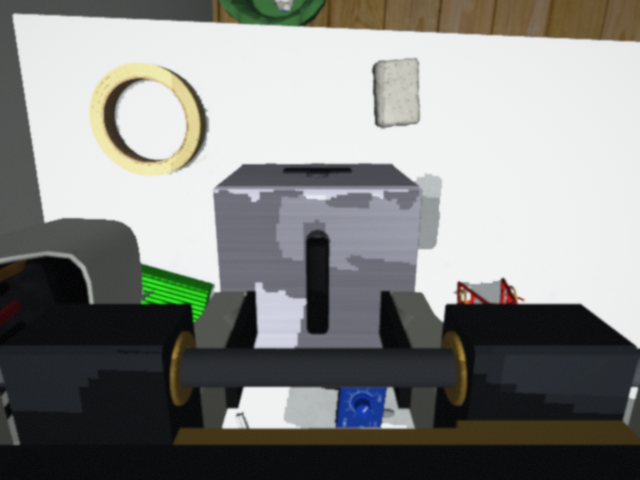

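View pics/c10.png

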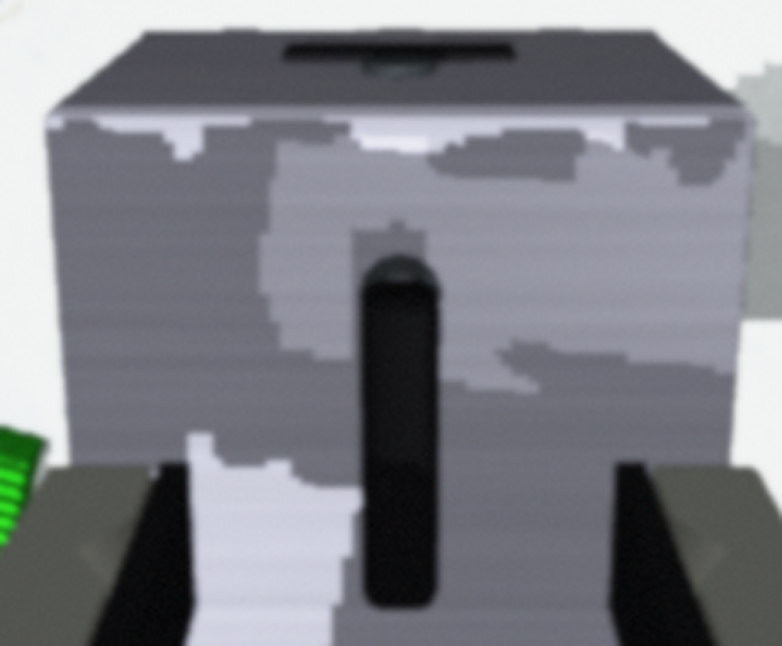

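The lid sits flush and square on the tank, with its handle at (318,283). I'll check its height and tilt from depth, and confirm with a top view.

```bash
python3 - <<'E'
from plant import r,viewer
from h import *
d=pickle.load(open("pics/w9.pkl","rb"));T=wristT(d,d["s"])
P=np.array([world(d,u,v,None,T) for v in range(195,335,3) for u in list(range(222,300,3))+list(range(335,412,3))])
P=P[(abs(P[:,2]-.136)<.012)&(abs(P[:,1]+.25)<.06)]
A=np.c_[P[:,:2]-[.6293,-.2505],np.ones(len(P))];c=np.linalg.lstsq(A,P[:,2],rcond=None)[0];print(len(P),"slope",c[:2],"plate top z",c[2])
def w(x,y): return world(d,x/3.4+200-.36,y/3.4+155-.36,.136,T)
a,b=w(46,110),w(751,108);print((a+b)/2,np.linalg.norm(a-b),np.degrees(np.arctan2((a-b)[1],(a-b)[0])))
a,b=world(d,400/3.4+200,275/3.4+155,.168,T),world(d,400/3.4+200,606/3.4+155,.168,T);print("handle mid",(a+b)/2,np.linalg.norm(a-b))
t=viewer.capture("top");cv2.imwrite("pics/top9.png",t["pixels"])
E
python3 st.py
```

```text
2074 slope [ 0.00125116 -0.0010309 ] plate top z 0.13553667444832274
[ 0.63212764 -0.31608215  0.136     ] 0.14685467618164783 2.545483024480618
handle mid [ 0.62895678 -0.25362137  0.168     ] 0.07184996615878857
t 19.05 tcp [ 0.6317 -0.2907  0.2791] q [ -8.7  21.1   8.3  -0.  -77.2  11. ] F [ 0.2 -0.7 -0.2] w 0.0501
toolx [-1.e-03  2.e-04 -1.e+00] yaw(tool y) -177.67
```

View pics/top9.png

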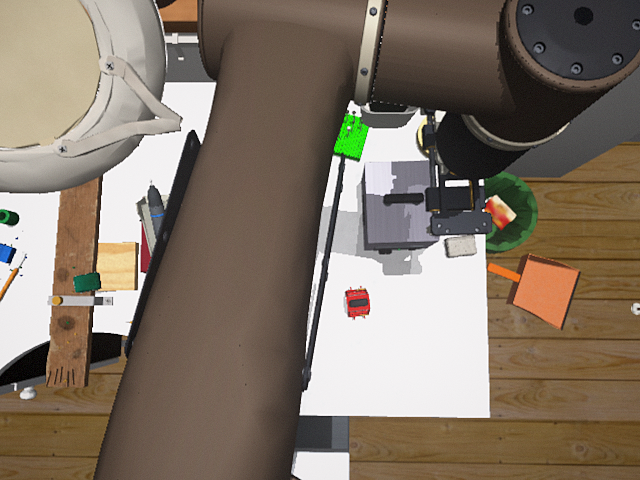

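The lid plate's top is at 0.1355 m (0.136 expected when flush) and its tilt is under 0.002. The gripper is clear of everything, so I'm handing in.

```bash
python3 -c "
from plant import order
print(order.close_job())"
```

```text
the job is handed in; nothing more can be done
None
```

I hung the silver ring hanger astride the bar between the collars and let go of it. I then set the lid on the tank, backed the arm clear and handed the job in at about 19 s. No verdict was reported.

- **Hanger:** Once released, it stood astride the bar and roughly centred between the collars. From the block height its ridge was within about 1–2 mm of the bar top, and within about 2–3 mm of mid-bar. I could not see it again once the lid was on.
- **Lid:** The plate's top measured 0.1355 m against 0.136 m expected when flush, with a tilt of about 0.002 rad. Its turn matched the tank to about 0.1°.
- **Lid position:** The gripper's position at release, and the comparison with the rim just before lowering, both put the lid within about 1 mm of centre. A handle reading taken afterwards gave about 3 mm off along y. I put that down to the handle's rounded end in the picture. It would still be within the 6 mm limit.
- **Bystanders:** The arm passed well above them. The last pictures show the pumice block and the red look-alike where they were. The arm hid the dish, pliers and brush in the last top view.

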